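# Open the dry store and sort the spacers by the height step

### The arm

A 6-joint arm with a two-finger parallel gripper is mounted at the origin on the work surface. World frame = base frame: x ahead of the robot, y to its left, z up, the work surface at z = 0. Lengths are in m, angles in rad, forces in N, time in s.
With the tool pointing down it reaches from about 0.375 to 0.9 m from the base axis. Payload 3.1 kg.
Tool frame: the origin (TCP) lies at the very end of the fingers, on their centre line; the grasp point (between the pads) lies 19 mm behind it; z points along the fingers, y is the direction in which the jaws open and shut (so a half turn about z gives the same grasp; the last joint's range is limited). The gripper opens to 85 mm and grips with 20 to 120 N. Pads are 22 mm wide; open, the fingers measure 114 mm over their backs; the gripper's body (76 mm by 85 mm) begins 54 mm behind the grasp point. The pads swing forward as they close: fully open they stand 13 mm farther back than shut.
Start: joints at [-1.446, 0.527, 1.433, -0, 1.181, -0.178], TCP at [0.186, -0.597, 0.21] pointing down, gripper open.
Joint ranges: [-3.08, 3.08], [-0.75, 2.2], [0.22, 2.44], [-1.43, 4.57], [0, 2.65], [-2.85, 2.85]. Speed limits (rad/s): [2.79, 2.79, 3.14, 3.14, 3.14, 3.14].

### API

Orientations are given as a unit quaternion [x, y, z, w].
In Python, from station import * gives the robot as it stands.
- The arm moves only by the tool jog_arm, never from a script. Its argument "motion" is a list of rows, each a list of 5 numbers: the shift along the world's x, y, z in cm, then the turn about the world's z in degrees, then the closure in counts, from 0 (fully open) to 255 (shut). In form: [[tx, ty, tz, yaw, jaw], ...]. A call has 1 to 10 rows; each row shifts and turns the pose as measured when the row begins; what a row does not reach is not made up. A row lasts 1/12 s, in which the tool goes at most 41.7 mm and 7.16 degrees, less where a joint would pass 70% of its speed; a pose out of reach is approached as far as the arm can. A call with a gripper value outside its range is refused whole. The fingers move at their own pace and stop on an object; "squeeze" is the grip in N (left out, the last holds). Time passes only in rows, so rows that do not move let the fingers close. It gives the time, the measured TCP pose, the force and the opening at its end, in the units of the state.
- sense(): the state, without advancing time (a new reading comes with each control period).
- snapshot(name): name is "scene" or "top" or "wrist"; returns a dict with "img" (480x640x3 uint8, red, green, blue), "depth" (480x640 float32, m along the optical axis (not along the pixel's ray), 0 where there is no reading), "intrinsics" (3x3 intrinsics, pixels), "eye" and "attitude" of the camera in the world. Camera axes: x right, y down, z forward; pixel columns grow to the right and rows downward; lengths in m; the calibration is good to about 2 mm. A picture is of the moment at which its call begins.
- sign_off(): hands the job in, once; it reports no verdict.
The state is a dict: "t": time; "q": joint angles; "qd": joint speeds; "tau": joint torques, N m; "tcp_pos": TCP position; "tool_rot": TCP orientation; "force": force on the tool from outside, world axes, zero at the start; "ft_torque": the same for the moment, N m; "finger_gap": opening from 0.0 (shut) to 1.0 (fully open).
Only numpy, scipy, OpenCV 4.12 (cv2) and the standard library are available. Lean on these libraries where they do the work, as an engineer would, in place of code of your own. Each camera call takes 0.05 s, during which the arm holds its last target.

### The job

Unscrew the cover of the dry store, lift it off and stand it the right way up on the black rubber mat. Then sort all the spacer blocks kept under it by height: those taller than the step of the steel height gauge go into the square tray, those lower than the step into the round dish, none stacked on another. Do not knock over the bottles, the jar or the beaker.

Things in the scene. Friction and masses are not known exactly. Their poses are not given: they have to be found in the camera images.
- store_base: Fixed low base of the dry store: round grey plinth 136 mm across and 8 mm high, and on it a white solid neck 92 mm across (104 mm over its thread) whose flat top, where the spacers stand about 30 mm from the axis, is 42 mm above the bench. Origin on the axis at bench level. Right-hand thread, 10 mm pitch.
- cover: Screw-on clear hood, 116 mm across, 78 mm high, on its top a square knob 36 x 36 x 28 mm (78 to 106 mm above the origin, faces along x, y). Origin on the axis at the lower rim. 0.24 kg. Held by the thread with 3 mm axial play; turned anticlockwise from above it rises 10 mm a turn and comes free after about 2 turns (12.3 rad). Stays where left. Spacers under it reach 78 mm above the bench: lift straight up.
- spacer_1: Plain aluminium spacer block, 20 x 20 mm square, either 28 or 36 mm tall (at most two of each; the name does not tell which). Origin at the centre of its underside, z along its height (spacer_N_c0 is its solid, centred at half its height). At the start upright on the store base under the cover. 30 to 40 g. None if absent.
- spacer_2: Plain aluminium spacer block, 20 x 20 mm square, either 28 or 36 mm tall (at most two of each; the name does not tell which). Origin at the centre of its underside, z along its height (spacer_N_c0 is its solid, centred at half its height). At the start upright on the store base under the cover. 30 to 40 g. None if absent.
- spacer_3: Plain aluminium spacer block, 20 x 20 mm square, either 28 or 36 mm tall (at most two of each; the name does not tell which). Origin at the centre of its underside, z along its height (spacer_N_c0 is its solid, centred at half its height). At the start upright on the store base under the cover. 30 to 40 g. None if absent.
- spacer_4: Plain aluminium spacer block, 20 x 20 mm square, either 28 or 36 mm tall (at most two of each; the name does not tell which). Origin at the centre of its underside, z along its height (spacer_N_c0 is its solid, centred at half its height). At the start upright on the store base under the cover. 30 to 40 g. None if absent.
- gauge: Fixed steel height gauge: foot plate 44 x 92 x 6 mm (x, y, z), with a square step block 44 x 44 mm centred 24 mm to its +y side that rises 32 mm above the foot plate (38 mm above the bench). Origin at the centre of its underside. A spacer is tall if it is higher than these 32 mm.
- step_top (a point): Centre of the flat top of the gauge's step, 38 mm above the bench, 32 mm above the foot plate.
- mat: Fixed black rubber mat 160 x 160 x 3 mm; origin at the centre of its underside, at bench level.
- square_tray: Loose shallow white square tray, 108 x 108 mm outside, 12 mm high, walls 4 mm, floor about 4 mm thick. Origin at the centre of its underside, x and y along its sides. 0.15 kg. For the tall spacers.
- round_dish: Loose shallow white round dish, 108 mm across outside at the rim, 12 mm high, walls 4 mm, floor 4 mm thick. Origin at the centre of its underside. 0.15 kg. For the low spacers.
- amber_bottle: Bystander: amber glass bottle, 60 mm across, 130 mm high, origin at its underside.
- beaker: Bystander: glass beaker, 66 mm across, 85 mm high, origin at its underside.
- reagent_jar: Bystander: white plastic jar, 52 mm across, 75 mm high, origin at its underside.
- wash_bottle: Bystander: white plastic bottle, 54 mm across, 110 mm high, origin at its underside.
Mind the look-alikes: they are no part of the job. Leave any pink look-alike of the cover alone. Leave any brown look-alike of the round_dish alone.

How it is judged:
On the way, in this order (a step that is already met when the one before it is completed fails the run):
1. the cover is unscrewed and lifted clear of the neck (height (world z) of cover above 0.05 m), for 0.1 s.
2. the cover stands upright and released on the rubber mat (horizontal distance between cover and mat below 0.05 m and height (world z) of cover below 0.009 m and angle between cover's own z axis and vertical below 0.1 rad and linear speed of cover below 0.03 m/s and contact force between the fingers and cover below 0.1 N), for 0.3 s.
At the end, for the whole second after the job is handed in: The cover stands upright (0.1 rad) and released on the mat, within 50 mm of its centre; every 36 mm spacer present lies or stands at rest on the floor of the square tray, every 28 mm one on the floor of the round dish (underside centre inside, not over 20 mm up); both trays level (all of step 2 and ((z of spacer_1_c0 in the frame of spacer_1 above 0.016 m and x of spacer_1 in the frame of square_tray between -0.052 and 0.052 m and y of spacer_1 in the frame of square_tray between -0.052 and 0.052 m and z of spacer_1 in the frame of square_tray between -0.005 and 0.02 m and linear speed of spacer_1 below 0.03 m/s) or (z of spacer_1_c0 in the frame of spacer_1 below 0.016 m and horizontal distance between spacer_1 and round_dish below 0.051 m and z of spacer_1 in the frame of round_dish between -0.005 and 0.02 m and linear speed of spacer_1 below 0.03 m/s)) and ((z of spacer_2_c0 in the frame of spacer_2 above 0.016 m and x of spacer_2 in the frame of square_tray between -0.052 and 0.052 m and y of spacer_2 in the frame of square_tray between -0.052 and 0.052 m and z of spacer_2 in the frame of square_tray between -0.005 and 0.02 m and linear speed of spacer_2 below 0.03 m/s) or (z of spacer_2_c0 in the frame of spacer_2 below 0.016 m and horizontal distance between spacer_2 and round_dish below 0.051 m and z of spacer_2 in the frame of round_dish between -0.005 and 0.02 m and linear speed of spacer_2 below 0.03 m/s)) and ((z of spacer_3_c0 in the frame of spacer_3 above 0.016 m and x of spacer_3 in the frame of square_tray between -0.052 and 0.052 m and y of spacer_3 in the frame of square_tray between -0.052 and 0.052 m and z of spacer_3 in the frame of square_tray between -0.005 and 0.02 m and linear speed of spacer_3 below 0.03 m/s) or (z of spacer_3_c0 in the frame of spacer_3 below 0.016 m and horizontal distance between spacer_3 and round_dish below 0.051 m and z of spacer_3 in the frame of round_dish between -0.005 and 0.02 m and linear speed of spacer_3 below 0.03 m/s)) and ((z of spacer_4_c0 in the frame of spacer_4 above 0.016 m and x of spacer_4 in the frame of square_tray between -0.052 and 0.052 m and y of spacer_4 in the frame of square_tray between -0.052 and 0.052 m and z of spacer_4 in the frame of square_tray between -0.005 and 0.02 m and linear speed of spacer_4 below 0.03 m/s) or (z of spacer_4_c0 in the frame of spacer_4 below 0.016 m and horizontal distance between spacer_4 and round_dish below 0.051 m and z of spacer_4 in the frame of round_dish between -0.005 and 0.02 m and linear speed of spacer_4 below 0.03 m/s)) and angle between each of square_tray, round_dish's own z axis and vertical below 0.08 rad); the robot touches nothing.
It fails at once if a bottle, the jar or the beaker is knocked over (angle between any of amber_bottle, beaker, reagent_jar, wash_bottle's own z axis and vertical above 0.6 rad).
Of spacer_1, spacer_2, spacer_3, spacer_4 only 2 to 4 are there at a start; the rules pass over those that are not, and their reading is None.
At some moment in a run one of square_tray, round_dish may be knocked a few centimetres aside while the robot is not near it.
Once in a run the grip may slacken for a moment while it holds something.
It also fails if it takes over 210 s, if anything falls off the work surface, if the arm or the gripper's body presses on something with over 40 N, if the wrist force passes 120 N, or if a joint passes its speed limit or range.

## Working session

There is one attempt and no reset: what is moved stays moved. The work goes in short steps, Python scripts to look and compute and a tool call to move; the robot and the scene stay as the last step left them, time stands still between calls to the robot, and variables do not carry over. Pictures are saved under pics/ and viewed, and the job is handed in when it is done.

Besides the shell and the picture viewer there is one more tool, called after "Call:" as name([rows], argument=value, ...), one row to a line, values as JSON. jog_arm: Moves the arm, as the interface text tells. Its arguments: {"type":"object","properties":{"motion":{"type":"array","items":{"type":"array","items":{"type":"number"}}},"squeeze":{"type":"number"}},"required":["motion"]}

```bash
mkdir -p pics; ls; cat > h.py <<'E'
from station import *
import numpy as np, cv2
from scipy.spatial.transform import Rotation as R
def snap(n,fn=None):
    s=snapshot(n)
    if fn: cv2.imwrite('pics/'+fn,cv2.cvtColor(s['img'],cv2.COLOR_RGB2BGR))
    return s
def cam(s):
    a=np.array(s['attitude'],float)
    Rm=R.from_quat(a).as_matrix() if a.size==4 else a.reshape(3,3)
    return Rm,np.array(s['eye'],float),np.array(s['intrinsics'],float)
def ray(s,u,v,z):
    Rm,e,K=cam(s)
    d=Rm@np.linalg.solve(K,np.array([u,v,1.]))
    return e+d*(z-e[2])/d[2]
def pts(s):
    Rm,e,K=cam(s)
    v,u=np.mgrid[0:480,0:640]
    D=s['depth']
    p=np.stack([u,v,np.ones_like(u)],-1).reshape(-1,3)@np.linalg.inv(K).T
    p=p*D.reshape(-1,1)
    P=(p@Rm.T+e).reshape(480,640,3); P[D==0]=np.nan
    return P
def proj(s,p):
    Rm,e,K=cam(s)
    c=K@(Rm.T@(np.array(p)-e)); return c[:2]/c[2]
E
python3 - <<'E'
from h import *
for n in ['scene','top','wrist']:
    s=snap(n,n+'0.png'); print(n,s['eye'],s['attitude'],s['intrinsics'])
print(sense())
E
```

```text
pics
scene [ 1.07850384 -0.647338    1.21118107] [ 0.87822732  0.36093888 -0.11181506 -0.29315064] [[576.73551067   0.         319.35694084]
 [  0.         576.73551067 246.0450036 ]
 [  0.           0.           1.        ]]
top [ 0.28825945 -0.0508345   1.49600353] [-0.7039657   0.70661711 -0.05088776  0.05034866] [[621.71238227   0.         323.13225007]
 [  0.         621.71238227 231.44810886]
 [  0.           0.           1.        ]]
wrist [ 0.2497769  -0.57679347  0.37390446] [ 0.79921488 -0.58652804 -0.07870703  0.10509823] [[402.34844451   0.         325.22223579]
 [  0.         402.34844451 239.40292681]
 [  0.           0.           1.        ]]
{'t': 0.15, 'q': array([-1.44648967e+00,  5.28222192e-01,  1.43359961e+00, -3.41116993e-05,
        1.18142239e+00, -1.78476136e-01]), 'qd': array([ 4.45560615e-05, -3.20173624e-03, -2.65174495e-03, -2.20765218e-03,
        8.15785795e-05,  9.99663204e-05]), 'tau': array([ 6.25025041e-04, -4.42743587e+01, -1.78276277e+01, -2.32862940e-04,
        5.62890200e-03,  1.32230184e-05]), 'tcp_pos': array([ 0.18631996, -0.59596949,  0.20917982]), 'tool_rot': array([ 9.88560877e-01,  1.50820123e-01,  6.59499615e-06, -8.25894127e-04]), 'force': array([-0.64881246,  0.82949034,  0.06151261]), 'ft_torque': array([-0.05436839,  0.0277398 ,  0.00712955]), 'finger_gap': 1.0012939429644867}
```

View pics/scene0.png

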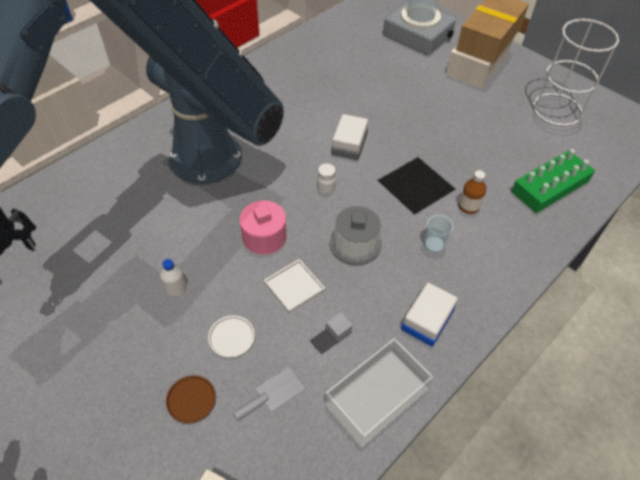

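View pics/top0.png

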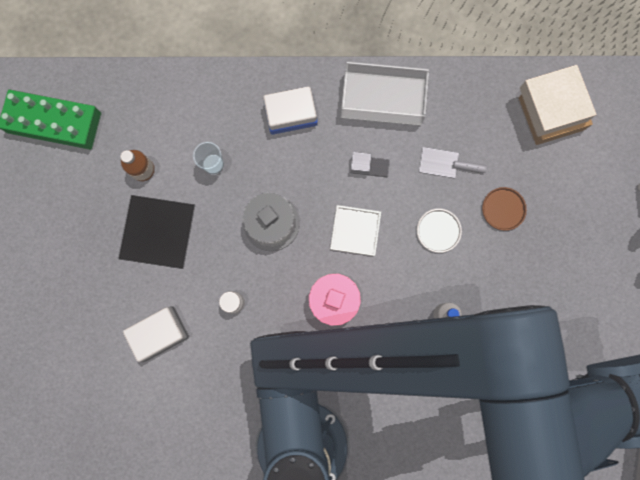

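View pics/wrist0.png

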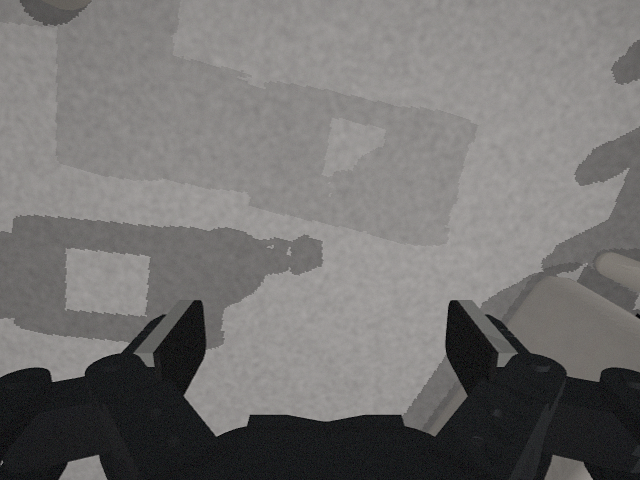

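The scene view shows the clear grey hood at (357,235), the pink look-alike at (264,227), white tray (294,284), white dish (231,336), brown dish (190,399), gauge (333,332) and mat (417,184). In the top view the hood is at (270,220), the mat at (157,232), the tray at (357,231), the dish at (439,231) and the gauge at (370,165). Next I'll measure them from depth.

```bash
python3 - <<'E'
from h import *
s=snap('top'); P=pts(s); img=s['img']
c=img[175:270,225:320]; cv2.imwrite('pics/cov.png',cv2.cvtColor(cv2.resize(c,None,fx=6,fy=6,interpolation=cv2.INTER_CUBIC),cv2.COLOR_RGB2BGR))
for n,(u,v) in dict(knob=(267,215),covtop=(260,232),mat=(157,232),tray=(357,231),dish=(439,231),step=(361,160),foot=(380,168)).items():
    print(n,P[v,u].round(4))
# knob mask by height
b=P[180:265,230:315]
m=(b[...,2]>0.135)&(b[...,2]<.19); 
print('heights',np.histogram(b[...,2][~np.isnan(b[...,2])],bins=np.arange(0,.2,.01)))
def fit(mask,z):
    m=np.uint8(mask)*255
    cs,_=cv2.findContours(m,cv2.RETR_EXTERNAL,cv2.CHAIN_APPROX_NONE)
    c=max(cs,key=cv2.contourArea)[:,0,:]
    w=np.array([ray(s,u,v,z)[:2] for u,v in c],np.float32)
    return w,cv2.minAreaRect(w),cv2.minEnclosingCircle(w)
g=img.astype(int); 
hsv=cv2.cvtColor(img,cv2.COLOR_RGB2HSV)
H=np.zeros((480,640),bool)
def roi(u0,u1,v0,v1):
    r=H.copy(); r[v0:v1,u0:u1]=1; return r
z=P[...,2]
print('mat',fit(roi(110,205,190,275)&(g.max(2)<50),.003)[1:])
print('tray',fit(roi(322,392,196,264)&(g.min(2)>170),.012)[1:])
print('dish',fit(roi(408,472,200,260)&(g.min(2)>170),.012)[1:])
print('knob',fit(roi(240,300,190,245)&(z>.13),.148)[1:])
print('step',fit(roi(345,373,150,175)&(z>.025),.038)[1:])
print('foot dark',fit(roi(370,395,150,185)&(g.max(2)<80),.006)[1:])
E
```

```text
knob [0.5257 0.0742 0.1135]
covtop [0.4905 0.092  0.0894]
mat [0.5037 0.3503 0.0041]
tray [ 0.5042 -0.1345  0.0049]
dish [ 0.503  -0.3326  0.008 ]
step [ 0.6728 -0.1444  0.0356]
foot [ 0.6598 -0.1926  0.008 ]
heights (array([2179,  113,   26,   34,   21,   34,   30,   83, 1483,  188,   37,
        218,    8,    0,    0,    0,    0,    0,    0]), array([0.  , 0.01, 0.02, 0.03, 0.04, 0.05, 0.06, 0.07, 0.08, 0.09, 0.1 ,
       0.11, 0.12, 0.13, 0.14, 0.15, 0.16, 0.17, 0.18, 0.19]))Traceback (most recent call last):
  File "<stdin>", line 22, in <module>
  File "<stdin>", line 13, in fit
ValueError: max() iterable argument is empty
```

View pics/cov.png

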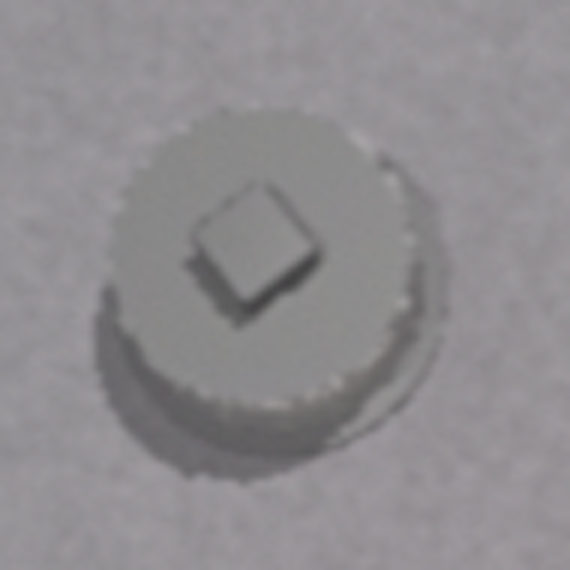

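The crop confirms the grey clear hood; the knob is at about (267,215), turned roughly 40° in the picture. The knob top reads 0.114 m, which puts the cover's rim at z≈8 mm (on the plinth), as expected.

```bash
cat > fit.py <<'E'
from h import *
def fit(s,mask,z):
    m=np.uint8(mask)*255
    cs,_=cv2.findContours(m,cv2.RETR_EXTERNAL,cv2.CHAIN_APPROX_NONE)
    if not cs: return 'none'
    c=max(cs,key=cv2.contourArea)[:,0,:]
    w=np.array([ray(s,u,v,z)[:2] for u,v in c],np.float32)*1000
    r=cv2.minAreaRect(w); e=cv2.minEnclosingCircle(w)
    return [np.round(x,1).tolist() for x in (*r,*e)]
def roi(u0,u1,v0,v1):
    r=np.zeros((480,640),bool); r[v0:v1,u0:u1]=1; return r
E
python3 - <<'E'
from fit import *
s=snap('top'); P=pts(s); img=s['img']; g=img.astype(int);z=P[...,2]
print('mat',fit(s,roi(110,205,190,275)&(g.max(2)<50),.003))
print('tray',fit(s,roi(322,392,196,264)&(g.min(2)>170),.012))
print('dish',fit(s,roi(408,472,200,260)&(g.min(2)>170),.012))
print('knob',fit(s,roi(240,300,190,245)&(z>.1),.114))
print('covtop',fit(s,roi(235,305,185,255)&(z>.077)&(z<.097),.086))
print('step',fit(s,roi(345,373,150,175)&(z>.025),.038))
print('foot dark',fit(s,roi(370,395,150,185)&(g.max(2)<80),.006))
for n,r in dict(amber=roi(115,160,140,185),beaker=roi(190,230,135,180),jar=roi(215,245,285,320),wash=roi(430,470,295,312),pink=roi(305,365,270,330)).items():
    m=r&(z>.03); print(n,'maxz',np.nanmax(z[m]).round(3),np.nanmedian(P[m],0).round(3))
E
```

```text
mat none
tray [[506.7, -130.6], [111.0, 110.4], 81.2, [506.7, -129.9], 76.0]
dish [[505.2, -332.0], [106.2, 107.5], 88.5, [505.2, -332.0], 54.7]
knob [[524.5, 73.3], [38.5, 35.9], 38.4, [524.5, 73.2], 24.2]
covtop [[524.9, 74.3], [115.0, 114.2], 89.8, [524.4, 74.1], 59.1]
step [[667.1, -144.0], [43.9, 47.5], 83.2, [667.3, -142.9], 30.5]
foot dark none
amber maxz 0.136 [0.651 0.381 0.088]
beaker maxz 0.091 [0.683 0.223 0.066]
jar maxz 0.081 [0.332 0.158 0.073]
wash maxz 0.115 [ 0.317 -0.333  0.078]
pink maxz 0.616 [ 0.336 -0.079  0.078]
```

Call:
jog_arm([
  [1.7,3.4,0.3,-7,0],
  [1.7,3.4,0.3,-7,0],
  [1.7,3.4,0.3,-7,0],
  [1.7,3.4,0.3,-7,0],
  [1.7,3.4,0.3,-7,0],
  [1.7,3.4,0.3,-7,0],
  [1.7,3.4,0.3,-7,0],
  [1.7,3.4,0.3,-7,0],
  [1.7,3.4,0.3,-7,0],
  [1.7,3.4,0.3,-7,0],
], squeeze=60)

```text
t: 1.08
tcp_pos: [0.3508, -0.2617, 0.2376]
tool_rot: [0.899, -0.439, -0.001, 0.001]
force: [0.6, -0.1, 0.4]
finger_gap: 1.0
```

```bash
cat > st.py <<'E'
from h import *
import sys
s=sense(); M=R.from_quat(s['tool_rot']).as_matrix()
y=np.degrees(np.arctan2(M[1,1],M[0,1]))
print('t',round(s['t'],2),'tcp',(s['tcp_pos']*1000).round(1),'yaw_y',y.round(1),'q6',np.degrees(s['q'][5]).round(1),'F',s['force'].round(1),'T',s['ft_torque'].round(2),'gap',round(s['finger_gap']*85,1),'tilt',np.degrees(np.arccos(-M[2,2])).round(2))
if len(sys.argv)>2:
    t=np.array([float(a) for a in sys.argv[1:4]]); d=(t-s['tcp_pos']*1000)/10; print('d cm',d.round(2),end=' ')
    if len(sys.argv)>4: print('dyaw',((float(sys.argv[4])-y+180)%360-180).round(1))
E
python3 st.py 524.5 73.3 200 -141.6
```

```text
t 1.08 tcp [ 350.8 -261.7  237.6] yaw_y -142.1 q6 90.9 F [ 0.6 -0.1  0.4] T [ 0.03 -0.03 -0.04] gap 85.0 tilt 0.22
d cm [17.37 33.5  -3.76] dyaw 0.5
```

Call:
jog_arm([
  [1.75,3.4,-0.4,0,0],
  [1.75,3.4,-0.4,0,0],
  [1.75,3.4,-0.4,0,0],
  [1.75,3.4,-0.4,0,0],
  [1.75,3.4,-0.4,0,0],
  [1.75,3.4,-0.4,0,0],
  [1.75,3.4,-0.4,0,0],
  [1.75,3.4,-0.4,0,0],
  [1.75,3.4,-0.4,0,0],
  [1.75,3.4,-0.4,0,0],
])

```text
t: 1.92
tcp_pos: [0.5324, 0.0953, 0.1996]
tool_rot: [0.897, -0.442, 0.004, 0.002]
force: [0.4, -0.8, 0.4]
finger_gap: 1.0
```

```bash
python3 - <<'E'
from fit import *
s=snap('wrist','w1.png')
E
python3 st.py 524.5 73.3 120 -141.6
```

```text
t 1.97 tcp [535.8 101.4 199.2] yaw_y -142.3 q6 141.4 F [3.6 3.3 0.2] T [ 0.11 -0.11  0.05] gap 84.8 tilt 0.58
d cm [-1.13 -2.81 -7.92] dyaw 0.7
```

View pics/w1.png

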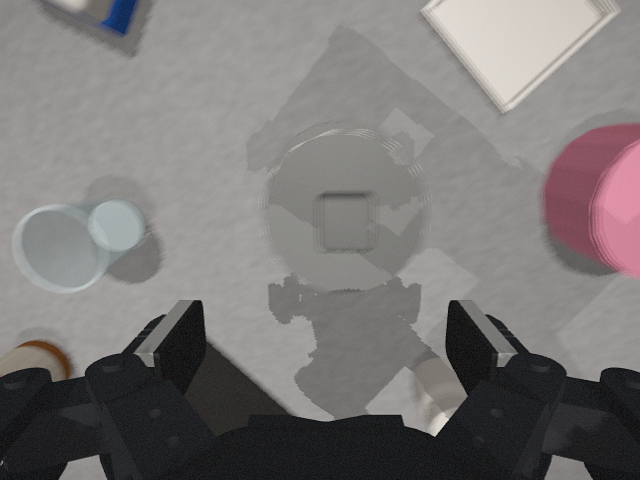

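The wrist view shows the knob at about (346,221), square to the jaws. I'll move closer and settle, then check again.

Call:
jog_arm([
  [-0.5,-1.2,-2,0.7,0],
  [-0.4,-1.0,-1.5,0,0],
  [-0.2,-0.6,-0.8,0,0],
  [0,0,0,0,0],
  [0,0,0,0,0],
])

```text
t: 2.38
tcp_pos: [0.5269, 0.0789, 0.1547]
tool_rot: [0.903, -0.429, 0.007, -0.002]
force: [-0.3, -0.2, -0.1]
finger_gap: 1.003
```

```bash
python3 - <<'E'
from fit import *
s=snap('wrist','w2.png'); P=pts(s); z=P[...,2]
m=(z>.1)&(z<.125)&roi(230,430,100,350)
print(fit(s,m,.114), np.nanmedian(z[m]))
E
python3 st.py 524.5 73.3 120 -141.6
```

```text
[[527.1, 75.5], [35.7, 38.5], 38.0, [526.6, 75.7], 24.5] 0.115481536264644
t 2.43 tcp [526.9  78.8 154.8] yaw_y -140.8 q6 137.3 F [0.6 0.8 0.3] T [-0.03  0.01 -0.02] gap 85.1 tilt 0.8
d cm [-0.24 -0.55 -3.48] dyaw -0.8
```

View pics/w2.png

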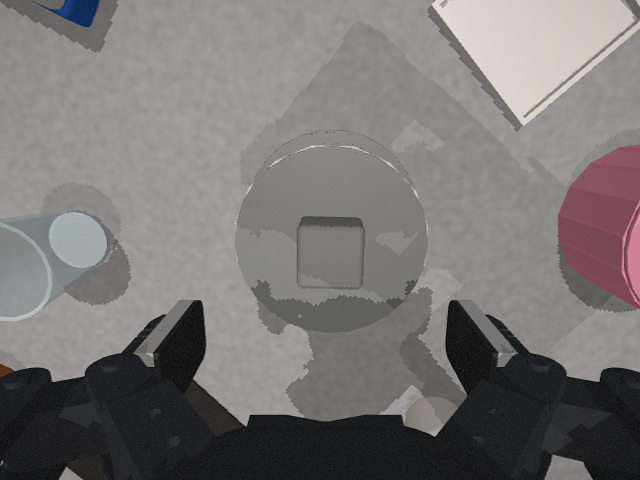

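Call:
jog_arm([
  [-0.1,-0.4,-1.5,-1.1,0],
  [0,0,-2,0,0],
  [0,0,-2,0,0],
  [0,0,-1,0,0],
  [0,0,0,0,0],
  [0,0,0,0,0],
])

```text
t: 2.93
tcp_pos: [0.5321, 0.0743, 0.0937]
tool_rot: [0.899, -0.439, 0.013, -0.005]
force: [-0.5, 0.3, 0.2]
finger_gap: 1.002
```

```bash
python3 st.py 526 74.5 88 -142
```

```text
t 2.93 tcp [532.1  74.3  93.7] yaw_y -142.0 q6 138.1 F [-0.5  0.3  0.2] T [-0.01  0.02  0.03] gap 85.2 tilt 1.65
d cm [-0.61  0.02 -0.57] dyaw 0.0
```

Call:
jog_arm([
  [-0.3,0,-0.3,0,0],
  [-0.3,0,-0.3,0,0],
  [0,0,0,0,0],
  [0,0,0,0,0],
])

```text
t: 3.27
tcp_pos: [0.5281, 0.0742, 0.0906]
tool_rot: [0.898, -0.439, 0.017, -0.007]
force: [0.4, -0.2, 0.9]
finger_gap: 1.001
```

```bash
python3 st.py 526 74.5 88 -142
```

```text
t 3.27 tcp [528.1  74.2  90.6] yaw_y -142.0 q6 138.1 F [ 0.4 -0.2  0.9] T [-0. -0.  0.] gap 85.1 tilt 2.04
d cm [-0.21  0.03 -0.26] dyaw 0.0
```

Call:
jog_arm([
  [0,0,0,0,0],
  [0,0,0,0,0],
  [0,0,0,0,0],
  [0,0,0,0,0],
  [0,0,0,0,0],
  [0,0,0,0,0],
])

```text
t: 3.77
tcp_pos: [0.5291, 0.0743, 0.0922]
tool_rot: [0.898, -0.439, 0.018, -0.007]
force: [-0.2, 0.5, 0.6]
finger_gap: 0.997
```

```bash
cat >> st.py <<'E'
print('toolz',M[:,2].round(4))
E
python3 st.py 526 74.5 88 -142
```

```text
t 3.77 tcp [529.1  74.3  92.2] yaw_y -142.0 q6 138.1 F [-0.2  0.5  0.6] T [ 0.01  0.01 -0.04] gap 84.7 tilt 2.22
d cm [-0.31  0.02 -0.42] dyaw 0.0
toolz [ 0.0387 -0.0029 -0.9992]
```

Call:
jog_arm([
  [0,0,3,0,0],
  [0,0,3,0,0],
])

```text
t: 3.93
tcp_pos: [0.5242, 0.0744, 0.1475]
tool_rot: [0.898, -0.439, 0.011, -0.004]
force: [1.8, 0.0, 1.2]
finger_gap: 1.0
```

```bash
python3 st.py 526 74.5 88 -142
```

```text
t 3.93 tcp [524.2  74.4 147.5] yaw_y -142.1 q6 138.1 F [1.8 0.  1.2] T [-0.02  0.04 -0.  ] gap 85.0 tilt 1.34
d cm [ 0.18  0.01 -5.95] dyaw 0.1
toolz [ 0.0233 -0.0018 -0.9997]
```

Call:
jog_arm([
  [0,0,0,0,0],
])

```text
t: 4.02
tcp_pos: [0.5273, 0.0743, 0.1516]
tool_rot: [0.898, -0.439, 0.015, -0.006]
force: [-0.3, -0.2, 0.6]
finger_gap: 1.001
```

```bash
python3 st.py 526 74.5 88 -142
```

```text
t 4.02 tcp [527.3  74.3 151.6] yaw_y -142.0 q6 138.1 F [-0.3 -0.2  0.6] T [-0.03 -0.02  0.01] gap 85.1 tilt 1.82
d cm [-0.13  0.02 -6.36] dyaw 0.0
toolz [ 0.0317 -0.0024 -0.9995]
```

Call:
jog_arm([
  [-2,0,0,0,0],
  [-2,0,0,0,0],
  [0,0,0,0,0],
])

```text
t: 4.27
tcp_pos: [0.4886, 0.0741, 0.1532]
tool_rot: [0.898, -0.439, 0.018, -0.007]
force: [0.7, 0.3, -0.8]
finger_gap: 0.998
```

```bash
python3 st.py 526 74.5 88 -142
```

```text
t 4.27 tcp [488.6  74.1 153.2] yaw_y -142.0 q6 137.7 F [ 0.7  0.3 -0.8] T [-0.03  0.06  0.  ] gap 84.9 tilt 2.18
d cm [ 3.74  0.04 -6.52] dyaw 0.0
toolz [ 0.0379 -0.0029 -0.9993]
```

Call:
jog_arm([
  [2,0,0,0,0],
  [2,0,0,0,0],
  [0,0,0,0,0],
])

```text
t: 4.52
tcp_pos: [0.5288, 0.0742, 0.153]
tool_rot: [0.898, -0.439, 0.017, -0.007]
force: [1.2, 0.1, 0.1]
finger_gap: 0.997
```

```bash
python3 st.py 526 74.5 88 -142
```

```text
t 4.52 tcp [528.8  74.2 153. ] yaw_y -142.0 q6 138.1 F [1.2 0.1 0.1] T [-0.02  0.03  0.01] gap 84.7 tilt 2.15
d cm [-0.28  0.03 -6.5 ] dyaw 0.0
toolz [ 0.0374 -0.0028 -0.9993]
```

Call:
jog_arm([
  [-0.2,0,-3,0,0],
  [-0.2,0,-2.4,0,0],
  [-0.2,0,-1.2,0,0],
  [-0.1,0,0,0,0],
])

```text
t: 4.85
tcp_pos: [0.5254, 0.074, 0.0852]
tool_rot: [0.898, -0.439, 0.02, -0.008]
force: [-0.2, 0.5, 0.1]
finger_gap: 1.002
```

```bash
python3 st.py 526 74.5 88 -142
```

```text
t 4.85 tcp [525.4  74.   85.2] yaw_y -142.0 q6 138.0 F [-0.2  0.5  0.1] T [-0.01 -0.01 -0.01] gap 85.2 tilt 2.52
d cm [0.06 0.05 0.28] dyaw 0.0
toolz [ 0.0439 -0.0032 -0.999 ]
```

Call:
jog_arm([
  [0.03,0,0.1,0,255],
  [0,0,0,0,255],
  [0,0,0,0,255],
  [0,0,0,0,255],
  [0,0,0,0,255],
  [0,0,0,0,255],
], squeeze=60)

```text
t: 5.35
tcp_pos: [0.5267, 0.0741, 0.0882]
tool_rot: [0.898, -0.439, 0.022, -0.009]
force: [-0.2, -0.3, -2.8]
finger_gap: 0.398
```

```bash
python3 st.py 526 74.5 88 -142
```

```text
t 5.35 tcp [526.7  74.1  88.2] yaw_y -142.0 q6 138.0 F [-0.2 -0.3 -2.8] T [ 0.05  0.01 -0.03] gap 33.8 tilt 2.67
d cm [-0.07  0.04 -0.02] dyaw 0.0
toolz [ 0.0465 -0.0032 -0.9989]
```

Call:
jog_arm([
  [0,0,0.0,4,255],
  [0,0,0.02,7,255],
  [0,0,0.02,7,255],
  [0,0,0.02,7,255],
  [0,0,0.02,7,255],
  [0,0,0.02,7,255],
])

```text
t: 5.85
tcp_pos: [0.5255, 0.0744, 0.0902]
tool_rot: [0.994, -0.104, 0.017, -0.016]
force: [0.2, -0.4, -2.6]
finger_gap: 0.397
```

```bash
python3 st.py 526 74.5 88 -142
```

```text
t 5.85 tcp [525.5  74.4  90.2] yaw_y -101.9 q6 95.0 F [ 0.2 -0.4 -2.6] T [-0.04  0.03 -0.01] gap 33.8 tilt 2.65
d cm [ 0.05  0.01 -0.22] dyaw -40.1
toolz [ 0.0372  0.0273 -0.9989]
```

Call:
jog_arm([
  [0,0,0,7.1,255],
  [0,0,0,7.1,255],
  [0,0,0,7.1,255],
  [0,0,0,7.1,255],
  [0,0,0.02,7.1,255],
  [0,0,0,7.1,255],
  [0,0,0.02,7.1,255],
  [0,0,0,7.1,255],
  [0,0,0.02,7.1,255],
  [0,0,0,7.1,255],
])

```text
t: 6.68
tcp_pos: [0.5265, 0.0753, 0.0921]
tool_rot: [0.867, 0.497, 0.007, -0.024]
force: [0.5, 0.7, -2.9]
finger_gap: 0.393
```

```bash
python3 st.py 526 74.5 88 -142
```

```text
t 6.68 tcp [526.5  75.3  92.1] yaw_y -30.3 q6 22.2 F [ 0.5  0.7 -2.9] T [ 0.17 -0.07  0.03] gap 33.4 tilt 2.86
d cm [-0.05 -0.08 -0.41] dyaw -111.7
toolz [-0.0109  0.0488 -0.9988]
```

Call:
jog_arm([
  [0,0,0,7.1,255],
  [0,0,0,7.1,255],
  [0,0,0,7.1,255],
  [0,0,0.02,7.1,255],
  [0,0,0,7.1,255],
  [0,0,0,7.1,255],
  [0,0,0,7.1,255],
  [0,0,0.02,7.1,255],
  [0,0,0,7.1,255],
  [0,0,0,7.1,255],
])

```text
t: 7.52
tcp_pos: [0.5251, 0.0764, 0.093]
tool_rot: [0.413, 0.911, -0.008, -0.025]
force: [-0.1, 0.9, -1.5]
finger_gap: 0.395
```

```bash
python3 st.py 526 74.5 88 -142
```

```text
t 7.52 tcp [525.1  76.4  93. ] yaw_y 41.3 q6 -45.3 F [-0.1  0.9 -1.5] T [ 0.08  0.06 -0.11] gap 33.6 tilt 3.02
d cm [ 0.09 -0.19 -0.5 ] dyaw 176.7
toolz [-0.0524  0.0066 -0.9986]
```

Call:
jog_arm([
  [0,0,0,7.1,255],
  [0,0,0,7.1,255],
  [0,0,0,7.1,255],
  [0,0,0.02,7.1,255],
  [0,0,0,7.1,255],
  [0,0,0,7.1,255],
  [0,0,0,7.1,255],
  [0,0,0.02,7.1,255],
  [0,0,0,7.1,255],
  [0,0,0,7.1,255],
])

```text
t: 8.35
tcp_pos: [0.5243, 0.0767, 0.0949]
tool_rot: [-0.198, 0.98, -0.021, -0.016]
force: [-0.0, -0.1, -1.3]
finger_gap: 0.398
```

```bash
python3 st.py 526 74.5 88 -142
```

```text
t 8.35 tcp [524.3  76.7  94.9] yaw_y 112.9 q6 -112.4 F [-0.  -0.1 -1.3] T [-0.    0.01 -0.12] gap 33.8 tilt 3.02
d cm [ 0.17 -0.22 -0.69] dyaw 105.1
toolz [-0.0226 -0.0476 -0.9986]
```

Call:
jog_arm([
  [0,0,0,7.1,255],
  [0,0,0.02,7.1,255],
  [0,0,0,0.9,255],
  [0,0,0,0,0],
  [0,0,0,0,0],
  [0,0,0,0,0],
  [0,0,1,0,0],
  [0,0,2,0,0],
  [0,0,1,0,0],
  [0,0,0,0,0],
])

```text
t: 9.18
tcp_pos: [0.5244, 0.0766, 0.1392]
tool_rot: [-0.323, 0.946, -0.023, -0.013]
force: [-0.3, 0.4, -0.6]
finger_gap: 0.998
```

```bash
python3 st.py 526 74.5 88 -142; python3 - <<'E'
from fit import *
s=snap('wrist','w3.png'); P=pts(s); z=P[...,2]
m=(z>.105)&(z<.135)&roi(230,430,100,350)
print(np.nanmedian(z[m]),fit(s,m,.121))
E
```

```text
t 9.18 tcp [524.4  76.6 139.2] yaw_y 127.7 q6 -127.3 F [-0.3  0.4 -0.6] T [ 0.01 -0.01  0.03] gap 84.9 tilt 3.02
d cm [ 0.16 -0.21 -5.12] dyaw 90.3
toolz [-0.0087 -0.0521 -0.9986]
0.12332713351290034 [[524.4, 76.3], [39.3, 35.8], 38.6, [524.8, 76.5], 25.0]
```

View pics/w3.png

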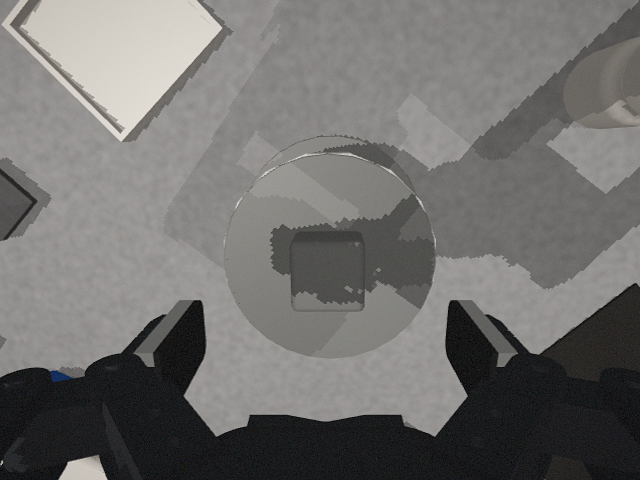

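Call:
jog_arm([
  [0,0,0,-7.1,0],
  [0,0,0,-7.1,0],
  [0,0,0,-7.1,0],
  [0,0,0,-7.1,0],
  [0,0,0,-7.1,0],
  [0,0,0,-7.1,0],
  [0,0,0,-7.1,0],
  [0,0,0,-7.1,0],
  [0,0,0,-7.1,0],
  [0,0,0,-7.1,0],
])

```text
t: 10.07
tcp_pos: [0.522, 0.0769, 0.1365]
tool_rot: [0.295, 0.955, -0.012, -0.026]
force: [-0.2, 0.2, -1.2]
finger_gap: 0.998
```

```bash
python3 st.py 526 74.5 139 -142
```

```text
t 10.07 tcp [522.   76.9 136.5] yaw_y 55.8 q6 -58.7 F [-0.2  0.2 -1.2] T [-0.02  0.    0.  ] gap 84.9 tilt 3.28
d cm [ 0.4  -0.24  0.25] dyaw 162.2
toolz [-0.0567 -0.0069 -0.9984]
```

Call:
jog_arm([
  [0,0,0,-7.1,0],
  [0,0,0,-7.1,0],
  [0,0,0,0,0],
  [0,0,0,0,0],
  [0,0,0,0,0],
  [0,0,0,0,0],
  [0,0,0,0,0],
  [0,0,0,0,0],
  [0,0,0,0,0],
  [0,0,0,0,0],
])

```text
t: 10.9
tcp_pos: [0.5204, 0.0768, 0.1342]
tool_rot: [0.408, 0.912, -0.009, -0.029]
force: [-0.4, 0.0, 0.1]
finger_gap: 0.997
```

```bash
python3 st.py 526 74.5 139 -142
```

```text
t 10.9 tcp [520.4  76.8 134.2] yaw_y 41.8 q6 -45.8 F [-0.4  0.   0.1] T [-0.   -0.04 -0.01] gap 84.8 tilt 3.54
d cm [ 0.56 -0.23  0.48] dyaw 176.2
toolz [-0.0613  0.0073 -0.9981]
```

Call:
jog_arm([
  [0,0,0,-7.1,0],
  [0,0,0,-7.1,0],
  [0,0,0,-7.1,0],
  [0,0,0,-7.1,0],
  [0,0,0,-7.1,0],
  [0,0,0,-7.1,0],
  [0,0,0,-7.1,0],
  [0,0,0,-7.1,0],
  [0,0,0,-7.1,0],
  [0,0,0,-7.1,0],
])

```text
t: 11.73
tcp_pos: [0.5214, 0.0772, 0.1347]
tool_rot: [0.866, 0.499, 0.01, -0.029]
force: [0.1, -0.3, 0.3]
finger_gap: 1.0
```

```bash
echo "print(s['q'].round(4),s['qd'].round(4),s['tau'].round(2))">>st.py; python3 st.py 526 74.5 139 -142
```

```text
t 11.73 tcp [521.4  77.2 134.7] yaw_y -30.1 q6 21.7 F [ 0.1 -0.3  0.3] T [-0.03 -0.02 -0.  ] gap 85.0 tilt 3.48
d cm [ 0.46 -0.27  0.43] dyaw -111.9
toolz [-0.0108  0.0597 -0.9982]
[-0.1012  0.5062  1.7496  0.0742  0.9039  0.378 ] [-0.0186 -0.0321  0.0734  0.0469 -0.1224  1.4338] [  0.06 -38.15 -12.98   0.13   0.15  -0.96]
```

Call:
jog_arm([
  [0,0,0,-7.1,0],
  [0,0,0,-7.1,0],
  [0,0,0,0,0],
  [0,0,0,0,0],
])

```text
t: 12.07
tcp_pos: [0.5211, 0.0772, 0.135]
tool_rot: [0.921, 0.387, 0.014, -0.027]
force: [-0.2, -0.4, 0.1]
finger_gap: 1.004
```

```bash
python3 st.py 526 74.5 139 -142
```

```text
t 12.07 tcp [521.1  77.2 135. ] yaw_y -44.3 q6 35.6 F [-0.2 -0.4  0.1] T [-0.05 -0.01 -0.03] gap 85.3 tilt 3.48
d cm [ 0.49 -0.27  0.4 ] dyaw -97.7
toolz [ 0.0044  0.0605 -0.9982]
[-0.1028  0.5002  1.7619  0.0785  0.8829  0.6219] [-0.0005 -0.0034  0.0027  0.0012 -0.0006  0.015 ] [ 1.000e-02 -3.794e+01 -1.270e+01  1.600e-01  2.000e-02  9.000e-02]
```

Call:
jog_arm([
  [0,0,0,0,0],
  [0,0,0,0,0],
  [0,0,0,0,0],
  [0,0,0,0,0],
  [0,0,0,0,0],
  [0,0,0,0,0],
])

```text
t: 12.57
tcp_pos: [0.5217, 0.0773, 0.1351]
tool_rot: [0.92, 0.391, 0.014, -0.027]
force: [0.0, -0.3, 0.2]
finger_gap: 0.999
```

```bash
python3 st.py 526 74.5 139 -142
```

```text
t 12.57 tcp [521.7  77.3 135.1] yaw_y -43.8 q6 35.2 F [ 0.  -0.3  0.2] T [0.01 0.02 0.  ] gap 84.9 tilt 3.47
d cm [ 0.43 -0.28  0.39] dyaw -98.2
toolz [ 0.0046  0.0604 -0.9982]
[-0.1025  0.5005  1.7606  0.0784  0.8835  0.6138] [-0.0008  0.0011 -0.0017  0.001   0.0015 -0.005 ] [-0.000e+00 -3.798e+01 -1.282e+01  1.600e-01  2.000e-02  0.000e+00]
```

Call:
jog_arm([
  [0.05,0,0,-7.1,0],
  [0.05,0,0,-7.1,0],
  [0.05,0,0,-7.1,0],
  [0,0,0,-7.1,0],
  [0,0,0,-7.1,0],
  [0,0,0,-7.1,0],
  [0,0,0,-7.1,0],
  [0,0,0,-7.1,0],
  [0,0,0,-7.1,0],
  [0,0,0,-7.1,0],
])

```text
t: 13.4
tcp_pos: [0.5237, 0.0768, 0.135]
tool_rot: [0.974, -0.223, 0.027, -0.014]
force: [0.8, -0.6, 0.2]
finger_gap: 1.002
```

Call:
jog_arm([
  [0,0,0,-7.1,0],
  [0,0,2,-7.1,0],
  [0,0,4,-7,0],
  [0,0,4,-5,0],
  [0,0,4,0,0],
  [0,0,4,0,0],
  [0,0,4,0,0],
])

```text
t: 13.98
tcp_pos: [0.513, 0.0775, 0.3529]
tool_rot: [0.896, -0.444, 0.016, -0.003]
force: [0.5, 0.2, -0.6]
finger_gap: 0.997
```

```bash
python3 st.py 526 74.5 139 -142
```

```text
t 13.98 tcp [513.   77.5 352.9] yaw_y -142.7 q6 139.3 F [ 0.5  0.2 -0.6] T [-0.04  0.01  0.05] gap 84.8 tilt 1.86
d cm [  1.3   -0.3  -21.39] dyaw 0.7
toolz [ 0.031  -0.0096 -0.9995]
[-0.0608  0.2224  1.5134 -0.0079  1.3743  2.4319] [ 1.2000e-03 -4.2090e-01 -8.0910e-01  2.1000e-03  1.2331e+00 -1.4400e-02] [ 4.600e-01 -3.230e+01 -1.871e+01 -3.000e-02 -6.700e-01  2.000e-02]
```

Call:
jog_arm([
  [0.1,0,0,7.1,0],
  [0.1,0,0,7.1,0],
  [0.1,0,0,7.1,0],
  [0.1,0,0,7.1,0],
  [0.1,0,0,7.1,0],
  [0.1,0,0,7.1,0],
  [0,0,0,7.1,0],
  [0,0,0,7.1,0],
  [0,0,0,7.1,0],
  [0,0,0,7.1,0],
])

```text
t: 14.82
tcp_pos: [0.5235, 0.0781, 0.3681]
tool_rot: [0.986, 0.166, 0.021, -0.022]
force: [-0.4, -0.0, 0.2]
finger_gap: 1.003
```

Call:
jog_arm([
  [0,0,0,7.1,0],
  [0,0,0,7.1,0],
  [0,0,0,7.1,0],
  [0,0,0,7.1,0],
  [0,0,0,7.1,0],
  [0,0,0,7.1,0],
  [0,0,0,7.1,0],
  [0,0,0,7.1,0],
  [0,0,0,7.1,0],
  [0,0,0,7.1,0],
])

```text
t: 15.65
tcp_pos: [0.5208, 0.0778, 0.3665]
tool_rot: [0.702, 0.711, 0.002, -0.031]
force: [0.2, -0.9, -0.4]
finger_gap: 0.999
```

```bash
python3 st.py 526 74.5 139 -142
```

```text
t 15.65 tcp [520.8  77.8 366.5] yaw_y 0.8 q6 -6.2 F [ 0.2 -0.9 -0.4] T [-0.   -0.03 -0.08] gap 84.9 tilt 3.55
d cm [  0.52  -0.33 -22.75] dyaw -142.8
toolz [-0.0404  0.0469 -0.9981]
[-0.0908  0.2579  1.4293  0.0431  1.499  -0.1075] [ 0.0341  0.0403 -0.0513 -0.061   0.0815 -1.4414] [ -0.16 -34.39 -20.78   0.19   0.1    0.96]
```

Call:
jog_arm([
  [0,0,-3,0,0],
  [0,0,-3.5,-7.1,0],
  [0,0,-3.5,-7.1,0],
  [0,0,-3.5,-7.1,0],
  [0,0,-3.5,-7.1,0],
  [0,0,-3.5,-7.1,0],
  [0,0,0,0,0],
  [0,0,0,0,0],
])

```text
t: 16.32
tcp_pos: [0.5221, 0.0779, 0.1581]
tool_rot: [0.887, 0.462, 0.012, -0.021]
force: [0.8, 0.1, 1.2]
finger_gap: 1.003
```

```bash
python3 st.py 526 74.5 139 -142
```

```text
t 16.32 tcp [522.1  77.9 158.1] yaw_y -35.0 q6 27.6 F [0.8 0.1 1.2] T [-0.    0.01  0.01] gap 85.2 tilt 2.77
d cm [ 0.39 -0.34 -1.91] dyaw -107.0
toolz [ 0.0019  0.0483 -0.9988]
[-0.0935  0.467   1.7356  0.0597  0.9425  0.4824] [-0.0022  0.049   0.0476 -0.0022 -0.0058  0.0148] [  0.09 -35.79 -12.42   0.12   0.1    0.09]
```

Call:
jog_arm([
  [0,0,3.5,3,0],
  [0,0,3.5,7.1,0],
  [0,0,3.5,7.1,0],
  [0,0,3.5,7.1,0],
  [0,0,3.5,7.1,0],
  [0,0,3.5,7.1,0],
  [0,0,0,0,0],
  [0,0,0,0,0],
])

```text
t: 16.98
tcp_pos: [0.5218, 0.078, 0.3959]
tool_rot: [0.677, 0.736, 0.008, -0.012]
force: [-0.5, -0.4, -0.7]
finger_gap: 1.0
```

```bash
python3 st.py 526 74.5 139 -142
```

```text
t 16.98 tcp [521.8  78.  395.9] yaw_y 4.8 q6 -9.5 F [-0.5 -0.4 -0.7] T [0.   0.   0.01] gap 85.0 tilt 1.65
d cm [  0.42  -0.35 -25.69] dyaw -146.8
toolz [-0.0068  0.0279 -0.9996]
[-0.0805  0.225   1.3958  0.0273  1.5298 -0.1661] [ 0.005  -0.0893 -0.1244  0.001   0.0438 -0.0572] [ 7.000e-02 -3.479e+01 -2.285e+01  1.100e-01  0.000e+00 -3.000e-02]
```

Call:
jog_arm([
  [0,0,-3.5,-3,0],
  [0,0,-3.5,-7.1,0],
  [0,0,-3.5,-7.1,0],
  [0,0,-3.5,-7.1,0],
  [0,0,-3.5,-7.1,0],
  [0,0,-3.5,-7.1,0],
  [0,0,0,0,0],
  [0,0,0,0,0],
])

```text
t: 17.65
tcp_pos: [0.5254, 0.0779, 0.1951]
tool_rot: [0.883, 0.47, 0.017, 0.008]
force: [0.6, -0.0, 0.1]
finger_gap: 1.0
```

```bash
python3 st.py 526 74.5 139 -142
```

```text
t 17.65 tcp [525.4  77.9 195.1] yaw_y -34.0 q6 29.9 F [ 0.6 -0.   0.1] T [ 0.04  0.04 -0.01] gap 85.0 tilt 2.16
d cm [ 0.06 -0.34 -5.61] dyaw -108.0
toolz [ 0.0375  0.0028 -0.9993]
[-0.0666  0.406   1.7126  0.0063  0.9857  0.5225] [-0.0005  0.0359  0.0474  0.0003  0.0039  0.01  ] [ 1.100e-01 -3.443e+01 -1.394e+01  1.000e-02 -4.000e-02  1.000e-01]
```

Call:
jog_arm([
  [0,0,0,-7.1,0],
  [0,0,0,-7.1,0],
  [0,0,0,-7.1,0],
  [0,0,0,-7.1,0],
  [0,0,0,-7.1,0],
  [0,0,0,-7.1,0],
  [0,0,0,-7.1,0],
  [0,0,0,-7.1,0],
  [0,0,0,-7.1,0],
  [0,0,0,-7.1,0],
])

```text
t: 18.48
tcp_pos: [0.5402, 0.0766, 0.2238]
tool_rot: [0.99, -0.135, 0.028, 0.023]
force: [-0.1, 0.6, -1.3]
finger_gap: 1.001
```

Call:
jog_arm([
  [0,0,0,-7.1,0],
  [0,0,0,-7.1,0],
  [0,0,0,-7.1,0],
  [0,0,0,-7.1,0],
  [0,0,0,-7.1,0],
  [0,0,-3,-2.5,0],
  [0,-0.1,-3.5,0,0],
  [0,-0.1,-1.5,0,0],
  [0,0,0,0,0],
])

```text
t: 19.23
tcp_pos: [0.5594, 0.0743, 0.1755]
tool_rot: [0.892, -0.45, 0.045, 0.023]
force: [-0.5, 0.1, 0.6]
finger_gap: 1.0
```

```bash
python3 st.py 525.5 75 96 -142;python3 - <<'E'
from fit import *
s=snap('wrist','w4.png'); P=pts(s); z=P[...,2]
m=(z>.105)&(z<.135)&roi(230,430,100,380)
print(np.nanmedian(z[m]),fit(s,m,.121))
E
```

```text
t 19.23 tcp [559.4  74.3 175.5] yaw_y -143.5 q6 145.5 F [-0.5  0.1  0.6] T [0.01 0.01 0.  ] gap 85.0 tilt 5.79
d cm [-3.39  0.07 -7.95] dyaw 1.5
toolz [ 0.0597 -0.0812 -0.9949]
[-0.0201  0.4732  1.6607 -0.0986  0.9483  2.5402] [ 0.0024 -0.0445 -0.0417  0.0046  0.0391 -0.0344] [ -0.1  -38.72 -15.48  -0.25  -0.49   0.05]
0.12333202552701514 [[527.1, 75.9], [36.2, 39.5], 38.6, [527.3, 76.5], 25.3]
```

```bash
python3 - <<'E'
from fit import *
for i in range(8):
    snapshot('wrist'); s=sense(); M=R.from_quat(s['tool_rot']).as_matrix()
    print((s['tcp_pos']*1000).round(1),M[:2,2].round(4),s['q'].round(4)[1:5],s['qd'].round(4)[1:5])
E
```

```text
[561.   74.4 177.6] [ 0.0641 -0.0813] [ 0.4708  1.6581 -0.0986  0.9491] [-0.0139 -0.008   0.0009 -0.008 ]
[561.3  74.5 177.9] [ 0.065  -0.0813] [ 0.4704  1.6579 -0.0986  0.9487] [-0.0038  0.002  -0.0005 -0.007 ]
[561.2  74.5 177.9] [ 0.0651 -0.0813] [ 0.4703  1.6582 -0.0986  0.9484] [ 0.0005  0.0072 -0.     -0.007 ]
[561.   74.5 177.6] [ 0.0648 -0.0813] [ 0.4705  1.6587 -0.0987  0.9481] [ 0.0062  0.011   0.001  -0.0057]
[560.7  74.6 177.3] [ 0.0642 -0.0813] [ 0.4708  1.6592 -0.0987  0.9478] [ 0.0078  0.0108 -0.0002 -0.0047]
[560.4  74.6 176.9] [ 0.0635 -0.0813] [ 0.4712  1.6598 -0.0987  0.9476] [ 0.0081  0.0092 -0.0012 -0.0037]
[560.2  74.6 176.6] [ 0.0629 -0.0812] [ 0.4716  1.6602 -0.0987  0.9474] [ 0.0071  0.008  -0.0028 -0.0044]
[560.   74.6 176.2] [ 0.0623 -0.0812] [ 0.4721  1.6605 -0.0987  0.9472] [ 0.0069  0.0076  0.0009 -0.0017]
```

Call:
jog_arm([
  [0,0,0,0,0],
  [0,0,0,0,0],
  [0,0,0,0,0],
])

```text
t: 19.93
tcp_pos: [0.5601, 0.0746, 0.177]
tool_rot: [0.891, -0.451, 0.047, 0.022]
force: [0.9, -0.1, -1.0]
finger_gap: 1.002
```

```bash
python3 st.py 525.5 75 96 -142
```

```text
t 19.93 tcp [560.1  74.6 177. ] yaw_y -143.6 q6 145.7 F [ 0.9 -0.1 -1. ] T [ 0.    0.05 -0.02] gap 85.2 tilt 5.9
d cm [-3.46  0.04 -8.1 ] dyaw 1.6
toolz [ 0.0631 -0.0812 -0.9947]
[-0.0195  0.4709  1.6601 -0.0986  0.948   2.5426] [ 0.0001 -0.0009 -0.0028 -0.001  -0.0006  0.0004] [  0.   -39.24 -15.41  -0.24  -0.21   0.  ]
```

Call:
jog_arm([
  [0,0,0,7.1,0],
  [0,0,0,7.1,0],
  [0,0,0,7.1,0],
  [0,0,0,7.1,0],
  [0,0,0,7.1,0],
  [0,0,0,7.1,0],
  [0,0,0,7.1,0],
  [0,0,0,2,0],
])

```text
t: 20.6
tcp_pos: [0.5599, 0.0753, 0.1766]
tool_rot: [0.999, -0.008, 0.051, -0.001]
force: [0.3, 0.6, 0.4]
finger_gap: 0.999
```

```bash
cat > hold.py <<'E'
from fit import *
import sys
for i in range(int(sys.argv[1]) if len(sys.argv)>1 else 10): snapshot('wrist')
sys.argv=sys.argv[:1]
exec(open('st.py').read())
E
python3 hold.py 10
```

```text
t 21.1 tcp [560.   75.6 176.6] yaw_y -91.2 q6 87.0 F [-0.1 -0.1 -0.6] T [-0.01  0.07  0.  ] gap 84.5 tilt 5.87
toolz [ 1.024e-01  2.000e-04 -9.947e-01]
[-0.0675  0.4511  1.7006  0.0092  0.8876  1.5189] [ 0.0019  0.0005 -0.0011  0.0004  0.0013 -0.0009] [-1.000e-02 -3.801e+01 -1.517e+01  2.000e-02 -3.600e-01  0.000e+00]
```

Call:
jog_arm([
  [0,0,4,0,0],
  [0,0,4,0,0],
  [0,0,4,0,0],
  [0,0,4,0,0],
  [0,0,4,0,0],
])

```text
t: 21.52
tcp_pos: [0.55, 0.0763, 0.3716]
tool_rot: [0.999, -0.011, 0.036, -0.001]
force: [1.6, -0.7, -0.2]
finger_gap: 1.002
```

```bash
python3 st.py; python3 hold.py 5; python3 hold.py 5; python3 hold.py 5
```

```text
t 21.52 tcp [550.   76.3 371.6] yaw_y -91.3 q6 87.4 F [ 1.6 -0.7 -0.2] T [-0.03 -0.01 -0.02] gap 85.2 tilt 4.13
toolz [ 0.072   0.0021 -0.9974]
[-0.0674  0.2468  1.4316  0.007   1.3914  1.5248] [-0.0013 -0.3625 -0.8356 -0.0021  1.2007  0.0133] [ 4.000e-01 -3.434e+01 -1.941e+01  2.000e-02 -8.000e-01 -1.000e-02]
t 21.77 tcp [550.3  76.3 369.6] yaw_y -91.3 q6 87.4 F [-0.6 -1.  -0.7] T [-0.02  0.08  0.01] gap 84.9 tilt 4.16
toolz [ 0.0726  0.002  -0.9974]
[-0.0674  0.2482  1.4349  0.007   1.3861  1.5247] [-0.0006  0.0274  0.0366  0.0001 -0.0005  0.0003] [ 5.000e-02 -3.571e+01 -2.237e+01  3.000e-02 -2.900e-01  0.000e+00]
t 22.02 tcp [550.1  76.2 368.3] yaw_y -91.3 q6 87.3 F [-0.1 -0.5  0.3] T [ 0.03  0.06 -0.01] gap 85.2 tilt 4.0
toolz [ 0.0698  0.0023 -0.9976]
[-0.0676  0.2502  1.4355  0.0071  1.3863  1.5245] [ 0.0001 -0.0042 -0.0099 -0.0002  0.0013  0.0011] [ 3.000e-02 -3.444e+01 -2.128e+01  2.000e-02 -2.400e-01  0.000e+00]
t 22.27 tcp [550.8  76.2 369.6] yaw_y -91.3 q6 87.3 F [ 0.8 -0.7 -0. ] T [-0.02  0.07  0.02] gap 85.2 tilt 4.15
toolz [ 0.0723  0.0021 -0.9974]
[-0.0676  0.2491  1.4338  0.0071  1.3866  1.5245] [-0.0008 -0.0045 -0.0031 -0.0006 -0.0005  0.0001] [-0.000e+00 -3.414e+01 -2.125e+01  2.000e-02 -2.500e-01  0.000e+00]
```

Call:
jog_arm([
  [0,0,0,7.1,0],
  [0,0,0,7.1,0],
  [0,0,0,7.1,0],
  [0,0,0,7.1,0],
  [0,0,0,7.1,0],
  [0,0,0,7.1,0],
  [0,0,0,7.1,0],
  [0,0,0,7.1,0],
  [0,0,0,7.1,0],
  [0,0,0,7.1,0],
])

```text
t: 23.1
tcp_pos: [0.5504, 0.0764, 0.369]
tool_rot: [0.815, 0.578, 0.028, -0.022]
force: [-0.3, -0.2, -0.2]
finger_gap: 1.0
```

Call:
jog_arm([
  [0,0,0,7.1,0],
  [0,0,0,7.1,0],
  [0,0,0,7.1,0],
  [0,0,0,7.1,0],
  [0,0,0,7.1,0],
  [0,0,0,7.1,0],
  [0,0,0,7.1,0],
  [0,0,0,7.1,0],
  [0,0,0,7.1,0],
  [0,0,0,7.1,0],
])

```text
t: 23.93
tcp_pos: [0.5511, 0.0755, 0.3682]
tool_rot: [0.323, 0.946, 0.01, -0.035]
force: [0.7, -0.2, -0.3]
finger_gap: 1.0
```

Call:
jog_arm([
  [0,0,0,7.1,0],
  [0,0,0,7.1,0],
  [0,0,0,7.1,0],
  [0,0,0,7.1,0],
  [0,0,0,7.1,0],
  [0,0,0,0,0],
])

```text
t: 24.43
tcp_pos: [0.5517, 0.0755, 0.3675]
tool_rot: [0.016, 0.999, -0.001, -0.037]
force: [-0.9, 0.2, 0.3]
finger_gap: 1.0
```

```bash
python3 hold.py 6
```

```text
t 24.73 tcp [551.7  75.1 367.6] yaw_y 88.0 q6 -91.5 F [-0.4 -0.5 -0.7] T [ 0.02 -0.03  0.04] gap 85.2 tilt 4.19
toolz [-0.073  -0.0017 -0.9973]
[-0.0619  0.326   1.3283 -0.0062  1.5601 -1.5969] [ 0.      0.0002  0.0006 -0.0007 -0.0006 -0.0075] [ 3.000e-02 -3.782e+01 -2.104e+01 -2.000e-02  2.500e-01  1.000e-02]
```

Call:
jog_arm([
  [-0.5,0,-4,0,0],
  [-0.5,0,-4,0,0],
  [-0.5,0,-4,0,0],
  [-0.5,0,-4,0,0],
  [-0.5,0,-4,0,0],
])

```text
t: 25.15
tcp_pos: [0.5362, 0.0741, 0.1741]
tool_rot: [0.021, 1.0, -0.002, -0.018]
force: [0.7, -0.5, -1.1]
finger_gap: 0.999
```

```bash
python3 hold.py 10
```

```text
t 25.65 tcp [537.5  74.1 177. ] yaw_y 87.7 q6 -91.2 F [0.7 0.9 0.1] T [-0.04 -0.02 -0.02] gap 85.1 tilt 2.01
toolz [-0.0349 -0.0037 -0.9994]
[-0.0654  0.4744  1.6477 -0.0068  1.0541 -1.592 ] [ 0.0007  0.0093  0.0162  0.0012 -0.0034 -0.0006] [-3.000e-02 -3.904e+01 -1.526e+01 -2.000e-02  1.200e-01  0.000e+00]
```

Call:
jog_arm([
  [-0.6,0,-2.2,0,0],
  [-0.6,0,-2.0,0,0],
])

```text
t: 25.82
tcp_pos: [0.5324, 0.0738, 0.1409]
tool_rot: [0.02, 1.0, -0.003, -0.008]
force: [-1.6, -0.0, -0.4]
finger_gap: 0.997
```

```bash
python3 hold.py 10
```

```text
t 26.32 tcp [531.6  73.8 140.3] yaw_y 87.7 q6 -91.2 F [ 0.5 -0.8  0.2] T [-0.05  0.01 -0.06] gap 85.2 tilt 1.17
toolz [-0.0199 -0.0046 -0.9998]
[-0.0668  0.5139  1.7072 -0.0074  0.9401 -1.5923] [ 0.0005  0.0034  0.0077  0.0014 -0.0017 -0.0001] [-0.000e+00 -3.929e+01 -1.354e+01 -2.000e-02  7.000e-02  0.000e+00]
```

Call:
jog_arm([
  [0,0,0,-7.1,0],
  [0,0,0,-7.1,0],
  [0,0,0,-7.1,0],
  [0,0,0,-7.1,0],
  [0,0,0,-7.1,0],
  [0,0,0,-7.1,0],
  [0,0,0,-7.1,0],
  [0,0,0,-7.1,0],
  [0,0,0,-7.1,0],
  [0,0,0,-7.1,0],
])

```text
t: 27.15
tcp_pos: [0.5348, 0.0738, 0.1441]
tool_rot: [0.604, 0.797, 0.004, -0.006]
force: [-0.3, -0.9, -0.2]
finger_gap: 1.001
```

Call:
jog_arm([
  [0,0,0,-7.1,0],
  [0,0,0,-7.1,0],
  [0,0,0,-7.1,0],
  [0,0,0,-7.1,0],
  [0,0,0,-7.1,0],
  [0,0,0,-7.1,0],
  [0,0,0,-7.1,0],
  [0,0,0,-7.1,0],
  [0,0,0,-7.1,0],
  [0,0,0,-7.1,0],
])

```text
t: 27.98
tcp_pos: [0.5376, 0.0734, 0.1477]
tool_rot: [0.956, 0.293, 0.009, -0.001]
force: [0.1, 0.8, -0.0]
finger_gap: 1.002
```

Call:
jog_arm([
  [0,0,0,-7.1,0],
  [0,0,0,-7.1,0],
  [0,0,0,-7.1,0],
  [0,0,0,-7.1,0],
  [0,0,0,-7.1,0],
  [0,0,0,-7.1,0],
  [0,0,0,-7.1,0],
  [0,0,0,-7.1,0],
  [0,0,0,-7.1,0],
  [0,0,0,-7.1,0],
])

```text
t: 28.82
tcp_pos: [0.5401, 0.0733, 0.1514]
tool_rot: [0.947, -0.321, 0.01, 0.005]
force: [0.3, -0.0, 0.9]
finger_gap: 0.996
```

```bash
python3 hold.py 3;python3 st.py 525.5 75.5 94 -142
```

```text
t 28.97 tcp [540.1  73.3 151.3] yaw_y -127.0 q6 124.1 F [0.1 0.2 0.3] T [ 0.03  0.01 -0.03] gap 84.9 tilt 1.29
toolz [ 0.0157 -0.0162 -0.9997]
[-0.0611  0.4948  1.7034 -0.0191  0.9268  2.1659] [-0.0011  0.0031  0.0049  0.0006 -0.0011 -0.019 ] [ 2.000e-02 -3.894e+01 -1.408e+01 -4.000e-02 -6.000e-02  1.600e-01]
t 28.97 tcp [540.1  73.3 151.3] yaw_y -127.0 q6 124.1 F [0.1 0.2 0.3] T [ 0.03  0.01 -0.03] gap 84.9 tilt 1.29
d cm [-1.46  0.22 -5.73] dyaw -15.0
toolz [ 0.0157 -0.0162 -0.9997]
[-0.0611  0.4948  1.7034 -0.0191  0.9268  2.1659] [-0.0011  0.0031  0.0049  0.0006 -0.0011 -0.019 ] [ 2.000e-02 -3.894e+01 -1.408e+01 -4.000e-02 -6.000e-02  1.600e-01]
```

Call:
jog_arm([
  [-0.5,0.1,-1.2,-7,0],
  [-0.5,0.1,-1.5,-7,0],
  [-0.5,0,-1.5,-1,0],
  [0,0,-1.2,0,0],
])

```text
t: 29.3
tcp_pos: [0.5286, 0.0751, 0.0997]
tool_rot: [0.899, -0.438, 0.014, 0.005]
force: [-0.2, -0.0, -0.3]
finger_gap: 0.996
```

```bash
python3 hold.py 8;python3 st.py 525.5 75.5 94 -142|head -2
```

```text
t 29.7 tcp [530.7  74.9 101.2] yaw_y -142.0 q6 140.0 F [0.5 0.6 0.1] T [0.02 0.   0.01] gap 85.0 tilt 1.9
toolz [ 0.0251 -0.0216 -0.9995]
[-0.0562  0.5608  1.7722 -0.0286  0.7825  2.4428] [ 0.0003 -0.0007  0.005  -0.0013  0.0003  0.0019] [-1.000e-02 -3.925e+01 -1.149e+01 -5.000e-02 -9.000e-02 -0.000e+00]
t 29.7 tcp [530.7  74.9 101.2] yaw_y -142.0 q6 140.0 F [0.5 0.6 0.1] T [0.02 0.   0.01] gap 85.0 tilt 1.9
d cm [-0.52  0.06 -0.72] dyaw 0.0
```

Call:
jog_arm([
  [-0.4,0,-0.6,0,0],
  [-0.1,0,0,0,150],
  [0,0,0,0,255],
  [0,0,0,0,255],
  [0,0,0,0,255],
  [0,0,0,0,255],
  [0,0,0,0,255],
])

```text
t: 30.28
tcp_pos: [0.5268, 0.075, 0.0969]
tool_rot: [0.899, -0.438, 0.018, 0.003]
force: [-0.1, 0.9, -0.4]
finger_gap: 0.39
```

```bash
python3 hold.py 2
```

```text
t 30.38 tcp [526.7  75.   96.8] yaw_y -142.0 q6 139.9 F [-1.1  0.1  2.7] T [ 0.01  0.07 -0.02] gap 33.3 tilt 2.1
toolz [ 0.0296 -0.0215 -0.9993]
[-0.0567  0.5632  1.7884 -0.0288  0.7594  2.4421] [ 0.0011  0.0001  0.0001 -0.0007 -0.0003 -0.0004] [ -0.15 -38.6  -11.01  -0.14  -0.17  -0.05]
```

Call:
jog_arm([
  [0,0,0,4,255],
  [0,0,0.02,7.1,255],
  [0,0,0.02,7.1,255],
  [0,0,0.02,7.1,255],
  [0,0,0.02,7.1,255],
  [0,0,0.02,7.1,255],
  [0,0,0.02,7.1,255],
  [0,0,0.02,7.1,255],
  [0,0,0.02,7.1,255],
  [0,0,0.02,7.1,255],
])

```text
t: 31.22
tcp_pos: [0.5255, 0.0745, 0.0984]
tool_rot: [0.989, 0.145, 0.017, -0.006]
force: [0.7, 1.9, -2.0]
finger_gap: 0.393
```

```bash
python3 st.py
```

```text
t 31.22 tcp [525.5  74.5  98.4] yaw_y -73.3 q6 67.5 F [ 0.7  1.9 -2. ] T [ 0.02 -0.05 -0.06] gap 33.4 tilt 2.01
toolz [ 0.031   0.0166 -0.9994]
[-0.0816  0.557   1.7961  0.0277  0.7592  1.1774] [-0.0269  0.0034 -0.0138  0.0412  0.0291 -1.5788] [ -0.26 -38.7  -10.86  -0.25  -0.     0.94]
```

Good: forces are small and the tilt is steady.

Call:
jog_arm([
  [0,0,0.02,7.1,255],
  [0,0,0.02,7.1,255],
  [0,0,0.02,7.1,255],
  [0,0,0.02,7.1,255],
  [0,0,0.02,7.1,255],
  [0,0,0.02,7.1,255],
  [0,0,0.02,7.1,255],
  [0,0,0.02,7.1,255],
  [0,0,0.02,7.1,255],
  [0,0,0.02,7.1,255],
])

```text
t: 32.05
tcp_pos: [0.5261, 0.0762, 0.1004]
tool_rot: [0.717, 0.697, 0.012, -0.018]
force: [-0.2, 1.5, 3.6]
finger_gap: 0.391
```

Call:
jog_arm([
  [0,0,0.02,7.1,255],
  [0,0,0.02,7.1,255],
  [0,0,0.02,7.1,255],
  [0,0,0.02,7.1,255],
  [0,0,0.02,7.1,255],
  [0,0,0.02,7.1,255],
  [0,0,0.02,7.1,255],
  [0,0,0.02,7.1,255],
  [0,0,0.02,7.1,255],
  [0,0,0.02,7.1,255],
])

```text
t: 32.88
tcp_pos: [0.5251, 0.0773, 0.1023]
tool_rot: [0.174, 0.984, 0.001, -0.024]
force: [0.2, -1.7, 2.7]
finger_gap: 0.392
```

```bash
python3 st.py 526 75 103 128
```

```text
t 32.88 tcp [525.1  77.3 102.3] yaw_y 69.9 q6 -74.2 F [ 0.2 -1.7  2.7] T [-0.26  0.11  0.06] gap 33.3 tilt 2.77
d cm [ 0.09 -0.23  0.07] dyaw 58.1
toolz [-0.0474  0.0094 -0.9988]
[-0.0683  0.5755  1.7309  0.008   0.8832 -1.2942] [ 0.0414  0.0072 -0.0248 -0.1043  0.0623 -1.4034] [ 3.200e-01 -3.974e+01 -1.195e+01 -6.000e-02  3.000e-02  6.700e-01]
```

Call:
jog_arm([
  [0,0,0.02,7.1,255],
  [0,0,0.02,7.1,255],
  [0,0,0.02,7.1,255],
  [0,0,0.02,7.1,255],
  [0,0,0.02,7.1,255],
  [0,0,0.02,7.1,255],
  [0,0,0.02,7.1,255],
  [0,0,0.02,7.1,255],
  [0,0,0,1,255],
])

```text
t: 33.63
tcp_pos: [0.5239, 0.0769, 0.104]
tool_rot: [-0.33, 0.944, -0.01, -0.023]
force: [-1.1, -0.3, 2.3]
finger_gap: 0.39
```

```bash
python3 hold.py 2
```

```text
t 33.73 tcp [523.8  76.9 104. ] yaw_y 128.2 q6 -128.9 F [-1.9 -0.3  2.7] T [0.1  0.28 0.11] gap 33.0 tilt 2.93
toolz [-0.0375 -0.0348 -0.9987]
[-0.0432  0.5704  1.7357 -0.0475  0.872  -2.2494] [-0.      0.0028 -0.0022  0.0028 -0.0021  0.0178] [ -0.21 -39.06 -12.22  -0.05  -0.36   0.04]
```

Call:
jog_arm([
  [0,0,0,0,0],
  [0,0,0,0,0],
  [0,0,0,0,0],
  [0,0,1.5,0,0],
  [0,0,2,0,0],
  [0,0,1,0,0],
])

```text
t: 34.23
tcp_pos: [0.5222, 0.0768, 0.1468]
tool_rot: [-0.323, 0.946, -0.009, -0.026]
force: [0.2, 0.5, 0.2]
finger_gap: 1.003
```

```bash
python3 hold.py 6; python3 - <<'E'
from fit import *
s=snap('wrist','w5.png'); P=pts(s); z=P[...,2]
m=(z>.105)&(z<.145)&roi(230,430,100,350)
print(np.nanmedian(z[m]),fit(s,m,.129))
E
```

```text
t 34.53 tcp [520.7  76.9 144.7] yaw_y 127.7 q6 -128.8 F [-0.2 -0.1 -0.1] T [-0.07 -0.06 -0.01] gap 85.0 tilt 3.33
toolz [-0.0472 -0.0339 -0.9983]
[-0.0438  0.5076  1.7046 -0.0434  0.9756 -2.2478] [ 0.001   0.0049  0.0021 -0.0001 -0.     -0.001 ] [ 1.000e-02 -3.943e+01 -1.374e+01 -1.000e-01  1.500e-01  0.000e+00]
0.13082230012509602 [[523.8, 75.7], [39.8, 35.9], 37.8, [524.3, 76.1], 25.0]
```

Call:
jog_arm([
  [0.1,0,0,-7.1,0],
  [0.1,0,0,-7.1,0],
  [0,0,0,-7.1,0],
  [0,0,0,-7.1,0],
  [0,0,0,-7.1,0],
  [0,0,0,-7.1,0],
  [0,0,0,-7.1,0],
  [0,0,0,-7.1,0],
  [0,0,0,-7.1,0],
  [0,0,0,-7.1,0],
])

```text
t: 35.42
tcp_pos: [0.518, 0.0775, 0.1362]
tool_rot: [0.294, 0.955, 0.012, -0.035]
force: [0.9, 0.4, 0.6]
finger_gap: 1.0
```

Call:
jog_arm([
  [0,0,0,-7.1,0],
  [0,0,0,-7.1,0],
  [0,0,0,-7.1,0],
  [0,0,0,-7.1,0],
  [0,0,0,-7.1,0],
  [0,0,0,-7.1,0],
  [0,0,0,-7.1,0],
  [0,0,0,-7.1,0],
  [0,0,0,-7.1,0],
  [0,0,0,-7.1,0],
])

```text
t: 36.25
tcp_pos: [0.5135, 0.0771, 0.1278]
tool_rot: [0.797, 0.602, 0.028, -0.028]
force: [-0.2, 0.5, 0.4]
finger_gap: 1.001
```

Call:
jog_arm([
  [0,0,0,-7.1,0],
  [0,0,0,-7.1,0],
  [0,0,0,-7.1,0],
  [0,0,0,-7.1,0],
  [0,0,0,-7.1,0],
  [0,0,0,-2.5,0],
])

```text
t: 36.75
tcp_pos: [0.5101, 0.0769, 0.123]
tool_rot: [0.952, 0.305, 0.032, -0.02]
force: [-0.4, 0.5, -0.4]
finger_gap: 1.002
```

```bash
python3 hold.py 5; python3 st.py 525 76 103 -52.2|head -2
```

```text
t 37.0 tcp [510.9  76.8 123.5] yaw_y -54.1 q6 44.4 F [0.8 0.6 0.6] T [0.01 0.03 0.04] gap 84.9 tilt 4.37
toolz [ 0.0496  0.0579 -0.9971]
[-0.1072  0.4936  1.8312  0.0899  0.7756  0.7741] [ 0.0001 -0.0038 -0.002   0.0014  0.001   0.005 ] [  0.04 -36.55 -11.67   0.16  -0.13  -0.  ]
t 37.0 tcp [510.9  76.8 123.5] yaw_y -54.1 q6 44.4 F [0.8 0.6 0.6] T [0.01 0.03 0.04] gap 84.9 tilt 4.37
d cm [ 1.41 -0.08 -2.05] dyaw 1.9
```

Call:
jog_arm([
  [0.8,0,-1.2,1.9,0],
  [0.7,-0.1,-0.9,0,0],
])

```text
t: 37.17
tcp_pos: [0.5262, 0.076, 0.1034]
tool_rot: [0.945, 0.325, 0.033, -0.02]
force: [-0.3, 0.0, 0.5]
finger_gap: 0.999
```

```bash
python3 hold.py 8; python3 st.py 525 76 103 -52.2|head -2
```

```text
t 37.57 tcp [525.5  76.  104. ] yaw_y -52.1 q6 42.1 F [-0.4  0.5  1. ] T [-0.01  0.04  0.  ] gap 85.0 tilt 4.43
toolz [ 0.0493  0.0595 -0.997 ]
[-0.1066  0.5416  1.8104  0.0947  0.749   0.7346] [ 0.0003 -0.0023 -0.0014 -0.001   0.0008  0.0016] [-3.000e-02 -3.807e+01 -1.120e+01  1.600e-01 -1.300e-01  0.000e+00]
t 37.57 tcp [525.5  76.  104. ] yaw_y -52.1 q6 42.1 F [-0.4  0.5  1. ] T [-0.01  0.04  0.  ] gap 85.0 tilt 4.43
d cm [-0.05 -0.   -0.1 ] dyaw -0.1
```

Call:
jog_arm([
  [0,0,-0.05,0,150],
  [0,0,0,0,255],
  [0,0,0,0,255],
  [0,0,0,0,255],
  [0,0,0,0,255],
  [0,0,0,0,255],
], squeeze=80)

```text
t: 38.07
tcp_pos: [0.5253, 0.0765, 0.1053]
tool_rot: [0.945, 0.324, 0.034, -0.02]
force: [0.4, -0.3, -1.1]
finger_gap: 0.378
```

```bash
python3 hold.py 2
```

```text
t 38.17 tcp [525.2  76.4 105.1] yaw_y -52.1 q6 42.1 F [-0.4  0.5  2.2] T [ 0.02  0.11 -0.01] gap 32.1 tilt 4.5
toolz [ 0.0507  0.0598 -0.9969]
[-0.1061  0.5391  1.8115  0.0953  0.7491  0.7347] [-0.001   0.002  -0.0008  0.005   0.0001 -0.0008] [-1.600e-01 -3.728e+01 -1.130e+01  1.200e-01 -3.000e-01 -3.000e-02]
```

Call:
jog_arm([
  [0,0,0,4,255],
  [0,0,0.02,7.1,255],
  [0,0,0.02,7.1,255],
  [0,0,0.02,7.1,255],
  [0,0,0.02,7.1,255],
  [0,0,0.02,7.1,255],
  [0,0,0.02,7.1,255],
  [0,0,0.02,7.1,255],
  [0,0,0.02,7.1,255],
  [0,0,0.02,7.1,255],
])

```text
t: 39.0
tcp_pos: [0.5265, 0.0738, 0.1069]
tool_rot: [0.597, 0.801, 0.019, -0.035]
force: [-0.7, 0.4, 2.2]
finger_gap: 0.375
```

```bash
python3 st.py
```

```text
t 39.0 tcp [526.5  73.8 106.9] yaw_y 16.7 q6 -26.3 F [-0.7  0.4  2.2] T [-0.    0.06 -0.36] gap 31.9 tilt 4.53
toolz [-0.0336  0.0714 -0.9969]
[-0.1123  0.5634  1.7425  0.0874  0.8791 -0.4597] [ 0.0281  0.0341 -0.0939 -0.076   0.1591 -1.3957] [  0.11 -39.22 -11.76  -0.    -0.13   0.6 ]
```

Call:
jog_arm([
  [0,0,0.02,7.1,255],
  [0,0,0.02,7.1,255],
  [0,0,0.02,7.1,255],
  [0,0,0.02,7.1,255],
  [0,0,0.02,7.1,255],
  [0,0,0.02,7.1,255],
  [0,0,0.02,7.1,255],
  [0,0,0.02,7.1,255],
  [0,0,0.02,7.1,255],
  [0,0,0.02,7.1,255],
])

```text
t: 39.83
tcp_pos: [0.5273, 0.0749, 0.1088]
tool_rot: [0.015, 0.999, -0.003, -0.041]
force: [-0.9, 0.5, 2.0]
finger_gap: 0.376
```

```bash
python3 st.py
```

```text
t 39.83 tcp [527.3  74.9 108.8] yaw_y 88.3 q6 -91.5 F [-0.9  0.5  2. ] T [ 0.15  0.08 -0.32] gap 32.0 tilt 4.72
toolz [-0.0821 -0.0039 -0.9966]
[-0.0634  0.58    1.6934 -0.0112  0.95   -1.5966] [ 0.0697  0.0034 -0.0176 -0.1347  0.0112 -1.3339] [ -0.26 -40.05 -12.27  -0.32   0.08   0.53]
```

Call:
jog_arm([
  [0,0,0.02,7.1,255],
  [0,0,0.02,7.1,255],
  [0,0,0.02,7.1,255],
  [0,0,0.02,7.1,255],
  [0,0,0.02,7.1,255],
  [0,0,0.02,7.1,255],
  [0,0,0.02,3,255],
])

```text
t: 40.42
tcp_pos: [0.5269, 0.0757, 0.1102]
tool_rot: [-0.378, 0.925, -0.017, -0.038]
force: [-1.3, -0.9, 0.5]
finger_gap: 0.372
```

```bash
python3 hold.py 4; python3 -c "
from h import *
snap('scene','s1.png')"
```

```text
t 40.62 tcp [526.9  75.8 110.2] yaw_y 134.2 q6 -133.1 F [-1.5 -0.3  1.9] T [0.19 0.13 0.17] gap 31.9 tilt 4.75
toolz [-0.0574 -0.0596 -0.9966]
[-0.03    0.5725  1.7058 -0.077   0.9205 -2.3234] [-0.0018  0.0016 -0.0009  0.0021  0.002  -0.0011] [ -0.48 -40.05 -12.49  -0.23  -0.05   0.13]
```

Call:
jog_arm([
  [0,0,0.5,0,255],
  [0,0,0.5,0,255],
])

```text
t: 40.83
tcp_pos: [0.5259, 0.0756, 0.119]
tool_rot: [-0.375, 0.926, -0.016, -0.039]
force: [-0.1, 0.3, -3.5]
finger_gap: 0.377
```

```bash
python3 hold.py 4
```

```text
t 41.03 tcp [526.2  75.6 119.3] yaw_y 134.1 q6 -133.2 F [-0.2  0.7 -1.9] T [ 0.   -0.11 -0.03] gap 32.3 tilt 4.81
toolz [-0.0593 -0.0593 -0.9965]
[-0.0304  0.5583  1.6994 -0.0756  0.9429 -2.3245] [ 0.0011  0.0048  0.005  -0.0008  0.0002 -0.0016] [  0.   -41.83 -13.27  -0.2    0.25   0.  ]
```

The force reads −2 N, which is the cover's weight, so it's off the thread. Lifting straight up.

Call:
jog_arm([
  [0,0,1.5,0,255],
  [0.1,0,2,0,255],
  [0.1,0,2,0,255],
  [0.1,0,2,0,255],
  [0,0,1.5,0,255],
])

```text
t: 41.45
tcp_pos: [0.5242, 0.0754, 0.2071]
tool_rot: [-0.374, 0.926, -0.013, -0.045]
force: [0.5, 0.3, -2.5]
finger_gap: 0.379
```

```bash
python3 hold.py 8;  python3 -c "
from h import *
snap('scene','s2.png')
snap('top','t2.png')"
```

```text
t 41.85 tcp [522.8  75.5 204.5] yaw_y 134.0 q6 -134.1 F [ 1.   0.4 -1.5] T [ 0.04 -0.04  0.04] gap 32.0 tilt 5.58
toolz [-0.0777 -0.0584 -0.9953]
[-0.031   0.4426  1.616  -0.0664  1.1598 -2.3413] [-0.0013 -0.0021 -0.0073 -0.0004  0.0022 -0.0009] [ 1.000e-02 -3.999e+01 -1.677e+01 -2.300e-01  3.300e-01  0.000e+00]
```

View pics/s2.png

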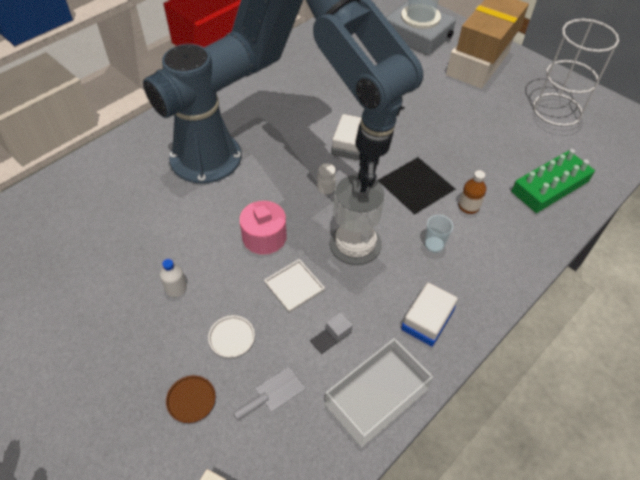

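View pics/t2.png

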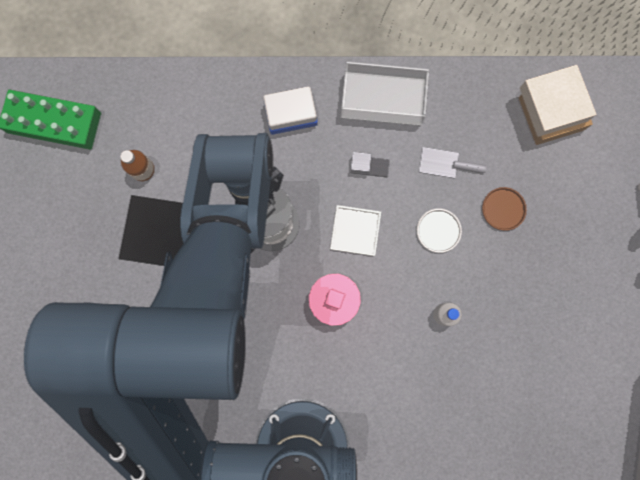

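The scene view shows the hood hanging clear above the neck at about (357,215), with white spacers visible beneath. I'll carry it to the mat centre (0.504, 0.350).

Call:
jog_arm([
  [0,1,0,0,255],
  [0,2,0,0,255],
  [-0.2,3,0,0,255],
  [-0.2,3,0,0,255],
  [-0.2,3,0,0,255],
  [-0.2,3,0,0,255],
  [-0.2,3,0,0,255],
  [-0.2,3,0,0,255],
  [-0.2,3,0,0,255],
  [0,2,0,0,255],
])

```text
t: 42.78
tcp_pos: [0.5052, 0.3478, 0.2005]
tool_rot: [-0.37, 0.928, -0.011, -0.05]
force: [0.3, -0.9, -2.1]
finger_gap: 0.372
```

```bash
python3 hold.py 6; python3 st.py 504 350 90|head -2
```

```text
t 43.08 tcp [506.2 343.4 200.6] yaw_y 133.3 q6 -108.6 F [ 0.6 -0.7 -3.2] T [ 0.08 -0.03  0.04] gap 32.2 tilt 5.95
toolz [-0.0845 -0.0602 -0.9946]
[ 0.4243  0.5661  1.3916 -0.0209  1.2858 -1.8961] [-0.0175 -0.0079  0.0028  0.0037 -0.0014  0.0004] [ 6.400e-01 -4.692e+01 -1.828e+01 -4.000e-02  4.200e-01  0.000e+00]
t 43.08 tcp [506.2 343.4 200.6] yaw_y 133.3 q6 -108.6 F [ 0.6 -0.7 -3.2] T [ 0.08 -0.03  0.04] gap 32.2 tilt 5.95
d cm [ -0.22   0.66 -11.06] toolz [-0.0845 -0.0602 -0.9946]
```

Call:
jog_arm([
  [0,0.1,-1,0,255],
  [0,0.1,-2,0,255],
  [0,0.1,-2,0,255],
  [0,0.1,-2,0,255],
  [0,0,-1.5,0,255],
  [0,0,-0.7,0,255],
])

```text
t: 43.58
tcp_pos: [0.5093, 0.3421, 0.106]
tool_rot: [-0.364, 0.93, -0.012, -0.047]
force: [-0.1, -1.1, -3.0]
finger_gap: 0.38
```

```bash
python3 hold.py 8; python3 st.py 504 350 85|head -2; python3 -c "
from h import *
s=snap('scene'); cv2.imwrite('pics/s3.png',cv2.cvtColor(cv2.resize(s['img'][100:260,320:520],None,fx=4,fy=3.75),cv2.COLOR_RGB2BGR))"
```

```text
t 43.98 tcp [511.2 344.2 109.9] yaw_y 132.8 q6 -108.0 F [ 0.2  0.1 -3. ] T [ 0.04 -0.12 -0.02] gap 32.4 tilt 5.22
toolz [-0.0729 -0.0545 -0.9958]
[ 0.4219  0.6738  1.4653 -0.0224  1.0915 -1.8853] [ 0.0023  0.0012  0.0065  0.0003  0.0003 -0.0007] [ -0.09 -48.58 -15.2   -0.08   0.38   0.  ]
t 43.98 tcp [511.2 344.2 109.9] yaw_y 132.8 q6 -108.0 F [ 0.2  0.1 -3. ] T [ 0.04 -0.12 -0.02] gap 32.4 tilt 5.22
d cm [-0.72  0.58 -2.49] toolz [-0.0729 -0.0545 -0.9958]
```

View pics/s3.png

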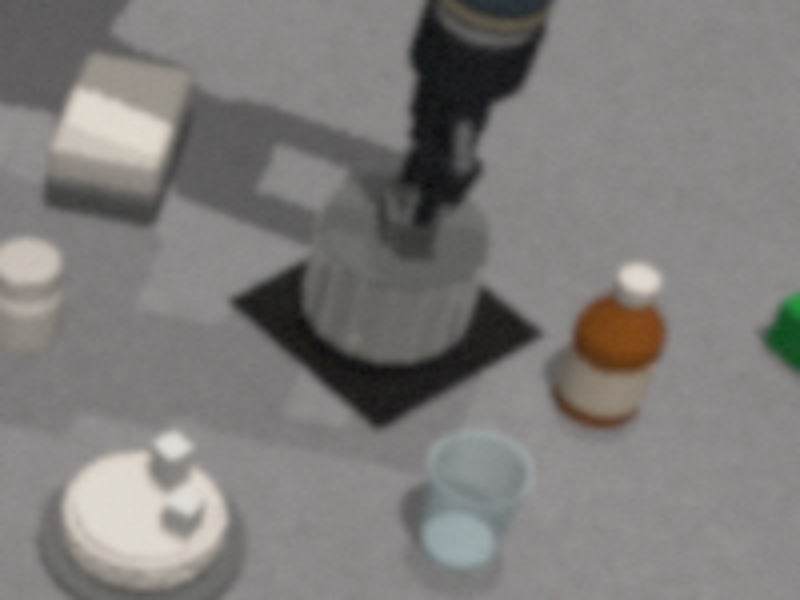

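The crop shows the hood just above the mat, central, and two spacers on the neck at crop positions (173,455) and (185,505). Lowering gently.

Call:
jog_arm([
  [-0.3,0.3,-0.8,0,255],
  [-0.2,0.2,-0.7,0,255],
  [-0.1,0,-0.5,0,255],
])

```text
t: 44.28
tcp_pos: [0.5065, 0.3506, 0.0913]
tool_rot: [-0.365, 0.93, -0.012, -0.041]
force: [-0.1, -0.1, -2.1]
finger_gap: 0.375
```

```bash
python3 hold.py 4; python3 st.py 504 350 85|head -2
```

```text
t 44.48 tcp [506.5 350.1  91.3] yaw_y 132.8 q6 -107.3 F [ 0.   0.5 -2.9] T [ 0.03 -0.06 -0.03] gap 32.2 tilt 4.94
toolz [-0.0683 -0.0526 -0.9963]
[ 0.4335  0.696   1.4822 -0.022   1.0476 -1.8729] [-0.0037 -0.0074 -0.0116 -0.0003  0.0001 -0.0008] [  0.12 -48.79 -14.35  -0.06   0.38   0.  ]
t 44.48 tcp [506.5 350.1  91.3] yaw_y 132.8 q6 -107.3 F [ 0.   0.5 -2.9] T [ 0.03 -0.06 -0.03] gap 32.2 tilt 4.94
d cm [-0.25 -0.01 -0.63] toolz [-0.0683 -0.0526 -0.9963]
```

Call:
jog_arm([
  [-0.1,0,-0.4,0,255],
  [0,0,-0.3,0,255],
])

```text
t: 44.65
tcp_pos: [0.5063, 0.3504, 0.0847]
tool_rot: [-0.365, 0.93, -0.012, -0.04]
force: [-1.4, 0.8, 8.6]
finger_gap: 0.374
```

```bash
python3 hold.py 4; python3 st.py 504 350 85|head -2
```

```text
t 44.85 tcp [506.8 350.5  84.9] yaw_y 132.8 q6 -107.2 F [ 0.5 -0.2 -1.5] T [ 0.09 -0.06  0.  ] gap 31.8 tilt 4.78
toolz [-0.0655 -0.0515 -0.9965]
[ 0.434   0.704   1.487  -0.0224  1.0319 -1.8719] [-0.0011 -0.0004 -0.0015 -0.0003 -0.003   0.0003] [  0.08 -49.14 -14.25  -0.05   0.39   0.  ]
t 44.85 tcp [506.8 350.5  84.9] yaw_y 132.8 q6 -107.2 F [ 0.5 -0.2 -1.5] T [ 0.09 -0.06  0.  ] gap 31.8 tilt 4.78
d cm [-0.28 -0.05  0.01] toolz [-0.0655 -0.0515 -0.9965]
```

Touched down. Releasing.

Call:
jog_arm([
  [0,0,-0.1,0,120],
  [0,0,0,0,60],
  [0,0,0,0,0],
  [0,0,0,0,0],
])

```text
t: 45.18
tcp_pos: [0.5087, 0.3509, 0.0851]
tool_rot: [-0.365, 0.93, -0.012, -0.038]
force: [0.2, -0.7, 0.0]
finger_gap: 0.923
```

```bash
python3 hold.py 8; python3 -c "
from h import *
s=snap('scene'); cv2.imwrite('pics/s4.png',cv2.cvtColor(cv2.resize(s['img'][100:260,320:520],None,fx=4,fy=3.75),cv2.COLOR_RGB2BGR))"
```

```text
t 45.58 tcp [508.2 350.8  84.7] yaw_y 132.8 q6 -107.2 F [ 0.4  0.5 -0.2] T [0.01 0.01 0.01] gap 85.2 tilt 4.61
toolz [-0.0626 -0.0505 -0.9968]
[ 0.4336  0.7045  1.4861 -0.0228  1.0292 -1.8718] [-0.0001  0.0015 -0.0005  0.0016 -0.0006 -0.0007] [-1.000e-02 -4.783e+01 -1.386e+01 -6.000e-02  2.700e-01  0.000e+00]
```

View pics/s4.png

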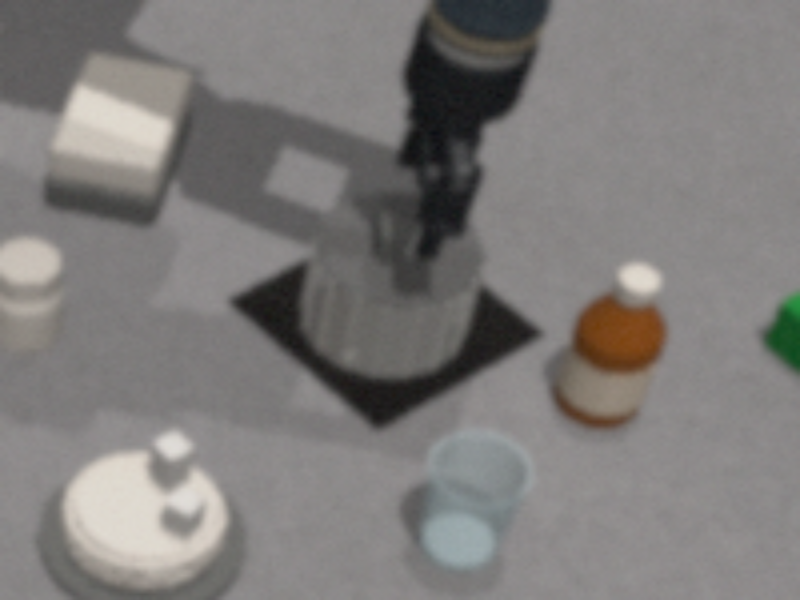

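Call:
jog_arm([
  [0,0,1,0,0],
  [0,0,2,0,0],
  [0,0,2,0,0],
  [0,0,2,0,0],
])

```text
t: 45.97
tcp_pos: [0.5042, 0.3488, 0.1532]
tool_rot: [-0.365, 0.93, -0.012, -0.045]
force: [0.3, -0.6, -0.0]
finger_gap: 1.003
```

```bash
python3 hold.py 12
```

```text
t 46.57 tcp [504.3 348.8 151.6] yaw_y 132.8 q6 -107.5 F [-0.8  0.7  0.3] T [ 0.07 -0.08  0.01] gap 85.3 tilt 5.33
toolz [-0.0741 -0.0559 -0.9957]
[ 0.4334  0.6187  1.4417 -0.0212  1.1721 -1.8754] [-0.0001 -0.0048 -0.0017 -0.0008  0.0006  0.0004] [ 1.000e-02 -4.642e+01 -1.598e+01 -6.000e-02  3.200e-01  0.000e+00]
```

Call:
jog_arm([
  [0,-1,0,-7.1,0],
  [0,-1,0,-7.1,0],
  [0,-1,0,-7.1,0],
  [0,-1,0,-7.1,0],
  [0,-1,0,-7.1,0],
  [0,-1,0,-7.1,0],
  [0,-1,0,-7.1,0],
  [0,-1,0,-7.1,0],
  [0,-1,0,-7.1,0],
  [0,-1,0,-7.1,0],
])

```text
t: 47.4
tcp_pos: [0.5036, 0.2475, 0.1484]
tool_rot: [0.251, 0.967, 0.016, -0.045]
force: [-0.5, -0.1, 1.3]
finger_gap: 1.001
```

```bash
python3 hold.py 6; python3 -c "
from h import *
s=snap('top','t3.png')"
```

```text
t 47.7 tcp [503.8 248.7 148.7] yaw_y 61.4 q6 -51.3 F [-0.1 -0.3  0.8] T [-0.01  0.07  0.02] gap 85.1 tilt 5.44
toolz [-0.0782  0.0536 -0.9955]
[ 0.2194  0.5431  1.6159  0.0801  1.0488 -0.8953] [ 0.006   0.0007  0.0008 -0.0015  0.0004  0.0069] [-2.900e-01 -4.156e+01 -1.438e+01  1.900e-01  2.400e-01 -1.000e-02]
```

View pics/t3.png

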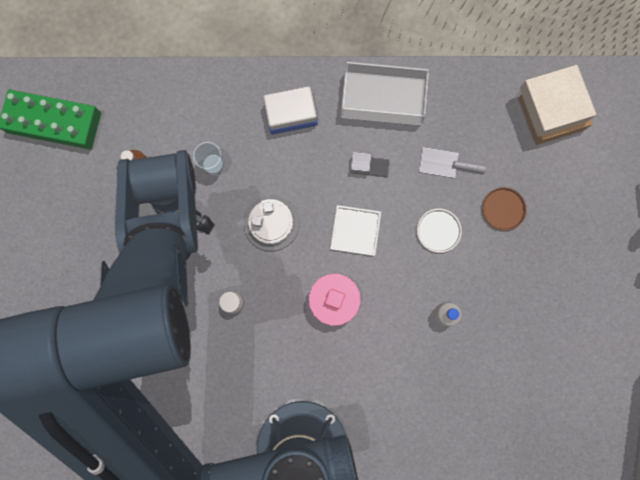

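The top view shows two spacers on the neck, at (257,221) and (268,207). Measuring their height and yaw.

```bash
python3 - <<'E'
from fit import *
s=snap('top'); P=pts(s); z=P[...,2]
c=s['img'][190:255,235:305]; cv2.imwrite('pics/sp.png',cv2.cvtColor(cv2.resize(c,None,fx=8,fy=8,interpolation=cv2.INTER_CUBIC),cv2.COLOR_RGB2BGR))
r=roi(235,305,190,255)
print('neck',fit(s,r&(z>.036)&(z<.05),.042), np.nanmedian(z[r&(z>.036)&(z<.05)]))
m=np.uint8(r&(z>.058)&(z<.095))
n,l,st,ce=cv2.connectedComponentsWithStats(m)
for i in range(1,n):
    if st[i,4]<20: continue
    zz=z[l==i]; h=np.median(zz); print(st[i],ce[i].round(1),'med',h.round(4),'n',len(zz),fit(s,l==i,h))
s=snap('scene'); P=pts(s); z=P[...,2]
r=roi(320,400,190,270)
print('neck',np.nanmedian(z[r&(z>.036)&(z<.048)]))
c=s['img'][200:265,320:395]; cv2.imwrite('pics/sp2.png',cv2.cvtColor(cv2.resize(c,None,fx=8,fy=8,interpolation=cv2.INTER_CUBIC),cv2.COLOR_RGB2BGR))
m=np.uint8(r&(z>.062)&(z<.095))
n,l,st,ce=cv2.connectedComponentsWithStats(m)
for i in range(1,n):
    if st[i,4]<8: continue
    zz=z[l==i]; print(st[i],ce[i].round(1),np.percentile(zz,[25,50,75,90]).round(4),np.median(P[l==i],0).round(4))
E
```

```text
neck [[525.7, 69.5], [99.0, 98.3], 65.8, [525.0, 71.1], 52.2] 0.04089839822161534
[264 202   9  11  79] [268. 207.] med 0.0687 n 79 [[552.3, 76.1], [21.4, 20.1], 11.3, [552.3, 76.1], 13.7]
[252 216  11  11  90] [257.1 220.8] med 0.0765 n 90 [[518.5, 100.3], [21.7, 22.2], 81.3, [518.1, 100.5], 13.7]
neck 0.04171764861826921
[358 215  11  12  85] [362.8 220.6] [0.0712 0.0755 0.0776 0.0797] [0.5239 0.1016 0.0755]
[361 230  11  10  70] [365.9 234.5] [0.0669 0.0695 0.0719 0.0736] [0.556  0.0774 0.0695]
```

View pics/sp.png

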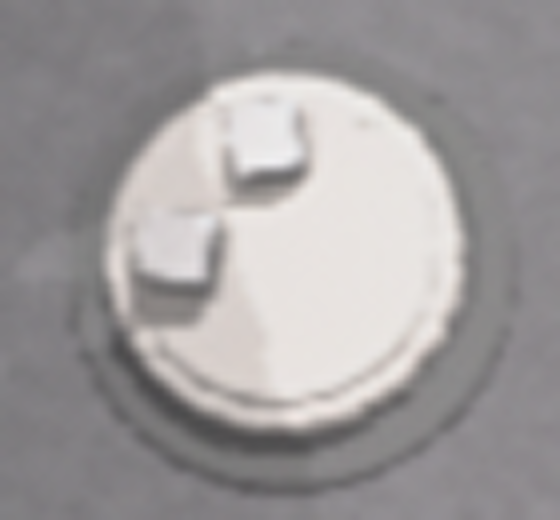

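View pics/sp2.png

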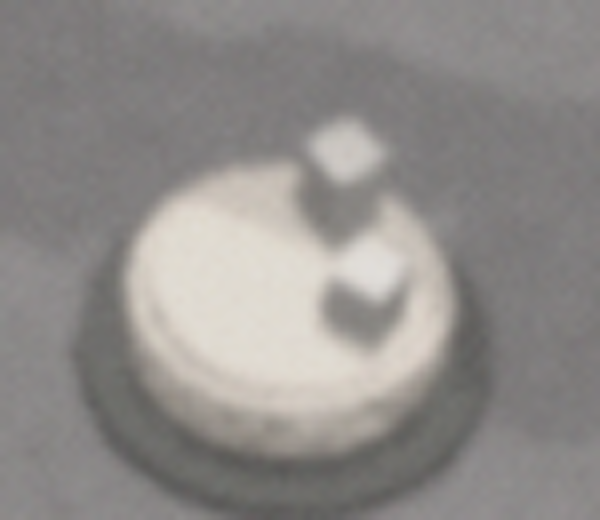

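Block A at (518.5, 100.3) tops out at 0.0765, so it is 36 mm (tall). Block B at (552.3, 76.1) tops out at 0.0687, so it is 28 mm (low). Both cameras agree. I'll go over A at yaw ≈81°.

Call:
jog_arm([
  [0.1,-1,0,4,0],
  [0.2,-2,0,4,0],
  [0.2,-2.5,0,4,0],
  [0.2,-2.5,0,4,0],
  [0.2,-2.5,-0.5,4,0],
  [0.2,-2.2,-0.5,0,0],
  [0.2,-1.5,-0.5,0,0],
  [0,-0.6,0,0,0],
])

```text
t: 48.52
tcp_pos: [0.5177, 0.1015, 0.1337]
tool_rot: [0.056, 0.997, 0.009, -0.045]
force: [-1.5, -0.4, -0.0]
finger_gap: 0.999
```

```bash
python3 hold.py 10; python3 - <<'E'
from fit import *
s=snap('wrist','w6.png'); P=pts(s); z=P[...,2]
m=np.uint8((z>.058)&(z<.095)); m[330:]=0
n,l,st,ce=cv2.connectedComponentsWithStats(m)
for i in range(1,n):
    if st[i,4]<100: continue
    h=np.median(z[l==i]); print(st[i],ce[i].round(1),h.round(4),fit(s,l==i,h))
E
```

```text
t 49.02 tcp [517.6 103.7 134.5] yaw_y 83.6 q6 -85.9 F [-0.5 -0.   0. ] T [-0.01 -0.08 -0.  ] gap 85.1 tilt 5.19
toolz [-0.0876  0.0225 -0.9959]
[-0.0265  0.5363  1.6862  0.0239  1.0075 -1.4999] [-0.005   0.002   0.001  -0.0019 -0.0023 -0.0006] [ -0.   -40.03 -13.24   0.06   0.31   0.  ]
[   0    0   72   80 4152] [28.6 32.1] 0.0743 [[384.0, -35.4], [36.5, 44.6], 75.8, [383.9, -35.7], 28.6]
[624 149  16 100 997] [633.5 199.2] 0.0625 [[507.0, 292.9], [60.5, 9.2], 1.5, [506.8, 297.5], 30.2]
[ 308  239   35   40 1358] [325.  258.7] 0.0787 [[518.2, 104.3], [19.7, 23.0], 83.5, [518.4, 104.3], 14.6]
[ 272  291   40   39 1195] [291.8 311.9] 0.0706 [[551.3, 80.3], [23.4, 21.4], 10.1, [550.7, 81.0], 14.0]
```

View pics/w6.png

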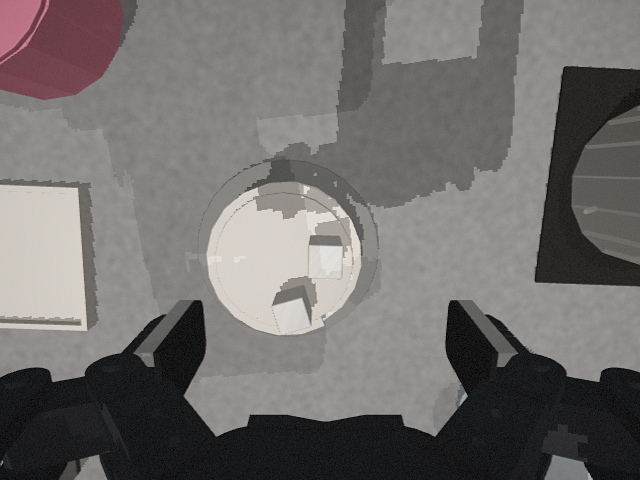

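The wrist view shows A at (325,259), 0.0787 high, square to the jaws, and B at (292,312), 0.0706 high. Descending on A.

Call:
jog_arm([
  [0,-0.1,-1.5,0,0],
  [0,0,-2,0,0],
  [0,0,-2,0,0],
  [0,0,-1.5,0,0],
  [0,0,-0.8,0,0],
])

```text
t: 49.48
tcp_pos: [0.521, 0.1041, 0.0573]
tool_rot: [0.054, 0.998, 0.009, -0.039]
force: [-0.5, 0.5, 0.4]
finger_gap: 1.002
```

```bash
python3 hold.py 6; python3 st.py 518.5 102.5 51 83.5|head -2
```

```text
t 49.78 tcp [522.6 103.9  59.6] yaw_y 83.7 q6 -86.4 F [1.  0.2 0.1] T [ 0.02 -0.01  0.03] gap 85.4 tilt 4.38
toolz [-0.0732  0.0221 -0.9971]
[-0.0259  0.6552  1.7326  0.0274  0.8278 -1.5073] [-0.0011 -0.0061 -0.001  -0.0002 -0.0029 -0.0009] [ 1.00e-02 -4.16e+01 -9.94e+00  5.00e-02  2.70e-01  0.00e+00]
t 49.78 tcp [522.6 103.9  59.6] yaw_y 83.7 q6 -86.4 F [1.  0.2 0.1] T [ 0.02 -0.01  0.03] gap 85.4 tilt 4.38
d cm [-0.41 -0.14 -0.86] dyaw -0.2
```

Call:
jog_arm([
  [-0.4,-0.1,-0.5,0,0],
  [-0.3,0,-0.5,0,0],
])

```text
t: 49.95
tcp_pos: [0.5181, 0.1028, 0.0516]
tool_rot: [0.054, 0.998, 0.009, -0.034]
force: [-0.7, 0.4, 0.0]
finger_gap: 0.999
```

```bash
python3 hold.py 5; python3 st.py 517 102.5 51 83.5|head -2
```

```text
t 50.2 tcp [517.9 102.9  51.1] yaw_y 83.8 q6 -86.6 F [ 0.6 -0.6  0.3] T [-0.02 -0.01 -0.06] gap 85.3 tilt 4.09
toolz [-0.0678  0.0219 -0.9975]
[-0.028   0.6639  1.753   0.0281  0.7933 -1.5107] [ 0.0018 -0.0006 -0.0042 -0.0024  0.0006  0.0004] [ 2.000e-02 -4.174e+01 -9.370e+00  5.000e-02  2.500e-01 -0.000e+00]
t 50.2 tcp [517.9 102.9  51.1] yaw_y 83.8 q6 -86.6 F [ 0.6 -0.6  0.3] T [-0.02 -0.01 -0.06] gap 85.3 tilt 4.09
d cm [-0.09 -0.04 -0.01] dyaw -0.3
```

Call:
jog_arm([
  [0,0,0,0,150],
  [0,0,0,0,255],
  [0,0,0,0,255],
  [0,0,0,0,255],
  [0,0,0,0,255],
  [0,0,0,0,255],
  [0,0,0,0,255],
], squeeze=50)

```text
t: 50.78
tcp_pos: [0.5188, 0.1029, 0.0518]
tool_rot: [0.054, 0.998, 0.009, -0.034]
force: [0.6, -0.3, 0.2]
finger_gap: 0.207
```

```bash
python3 hold.py 3; python3 st.py 517 102.5 51 83.5|head -2
```

```text
t 50.93 tcp [518.8 102.9  51.7] yaw_y 83.8 q6 -86.6 F [-0.2 -0.7  0.7] T [0.03 0.01 0.  ] gap 17.8 tilt 3.99
toolz [-0.0661  0.0219 -0.9976]
[-0.028   0.6631  1.7517  0.0281  0.7938 -1.5107] [ 0.0017 -0.0008  0.0005 -0.0008 -0.0012 -0.0001] [ 4.000e-02 -4.137e+01 -9.510e+00  7.000e-02  1.600e-01 -0.000e+00]
t 50.93 tcp [518.8 102.9  51.7] yaw_y 83.8 q6 -86.6 F [-0.2 -0.7  0.7] T [0.03 0.01 0.  ] gap 17.8 tilt 3.99
d cm [-0.18 -0.04 -0.07] dyaw -0.3
```

Call:
jog_arm([
  [0,0,1,0,255],
  [0,0,2,0,255],
  [0,0,2,0,255],
  [0,0,1,0,255],
])

```text
t: 51.27
tcp_pos: [0.5159, 0.1029, 0.1121]
tool_rot: [0.054, 0.998, 0.009, -0.038]
force: [0.7, 0.2, -0.0]
finger_gap: 0.21
```

```bash
python3 hold.py 4; cat > trays.py <<'E'
from fit import *
s=snap('top','tr.png'); g=s['img'].astype(int); P=pts(s); z=P[...,2]
m=np.uint8((g.min(2)>165)&(z<.03)&roi(310,480,185,285))
n,l,st,ce=cv2.connectedComponentsWithStats(m)
for i in range(1,n):
    if st[i,4]<200: continue
    print(st[i],fit(s,l==i,.012))
E
python3 trays.py
```

```text
t 51.47 tcp [515.1 102.8 110.3] yaw_y 83.7 q6 -86.3 F [-0.2 -0.8 -1. ] T [ 0.04  0.02 -0.  ] gap 17.8 tilt 4.54
toolz [-0.0759  0.0222 -0.9969]
[-0.0283  0.5663  1.7198  0.025   0.9323 -1.5058] [-0.0017  0.0224  0.0141  0.0005 -0.0004 -0.0005] [ 2.000e-02 -4.118e+01 -1.252e+01  6.000e-02  2.600e-01  0.000e+00]
[ 330  205   52   51 2077] [[506.9, -130.6], [111.6, 110.7], 81.2, [506.5, -130.9], 76.7]
[ 417  208   45   45 1566] [[505.2, -332.0], [106.3, 107.6], 88.5, [505.8, -332.4], 55.0]
```

Call:
jog_arm([
  [0,-1.5,0,0,255],
  [-0.1,-2.5,0,0,255],
  [-0.1,-3,0,0,255],
  [-0.1,-3,0,0,255],
  [-0.1,-3,0,0,255],
  [-0.1,-3,0,0,255],
  [-0.1,-3,0,0,255],
  [-0.1,-2.5,0,0,255],
  [0,-1.3,0,0,255],
])

```text
t: 52.27
tcp_pos: [0.4997, -0.1292, 0.1007]
tool_rot: [0.05, 0.998, 0.012, -0.048]
force: [0.1, 0.1, -0.3]
finger_gap: 0.208
```

```bash
python3 hold.py 8; python3 st.py 507 -130.6 20|head -2
```

```text
t 52.67 tcp [ 500.  -125.1  101.6] yaw_y 84.4 q6 -109.7 F [ 0.   0.5 -2.1] T [ 0.01 -0.03 -0.03] gap 18.0 tilt 5.66
toolz [-0.0945  0.028  -0.9951]
[-0.452   0.58    1.7284 -0.02    0.9307 -1.914 ] [ 0.0002 -0.0036 -0.0055 -0.0028 -0.0015 -0.0005] [ -0.26 -40.36 -11.65  -0.05   0.35   0.  ]
t 52.67 tcp [ 500.  -125.1  101.6] yaw_y 84.4 q6 -109.7 F [ 0.   0.5 -2.1] T [ 0.01 -0.03 -0.03] gap 18.0 tilt 5.66
d cm [ 0.7  -0.55 -8.16] toolz [-0.0945  0.028  -0.9951]
```

Call:
jog_arm([
  [0.1,-0.1,-1,0,255],
  [0.1,-0.1,-2,0,255],
  [0.1,-0.1,-2,0,255],
  [0,-0.1,-1.5,0,255],
  [0,0,-1,0,255],
])

```text
t: 53.08
tcp_pos: [0.5063, -0.1261, 0.0251]
tool_rot: [0.044, 0.998, 0.01, -0.044]
force: [1.0, -0.5, 0.3]
finger_gap: 0.212
```

```bash
python3 hold.py 8; python3 st.py 507 -130.6 16|head -2
```

```text
t 53.48 tcp [ 507.4 -127.2   27.8] yaw_y 84.8 q6 -109.6 F [-0.8 -0.5  0. ] T [-0.02 -0.05 -0.07] gap 17.7 tilt 4.95
toolz [-0.0834  0.0224 -0.9963]
[-0.4495  0.7073  1.7553 -0.0232  0.7642 -1.9128] [-0.0021  0.0008  0.0008 -0.0002 -0.0013 -0.0009] [ 3.00e-02 -4.25e+01 -8.49e+00 -4.00e-02  3.10e-01  0.00e+00]
t 53.48 tcp [ 507.4 -127.2   27.8] yaw_y 84.8 q6 -109.6 F [-0.8 -0.5  0. ] T [-0.02 -0.05 -0.07] gap 17.7 tilt 4.95
d cm [-0.04 -0.34 -1.18] toolz [-0.0834  0.0224 -0.9963]
```

Call:
jog_arm([
  [-0.1,-0.1,-0.5,0,255],
  [-0.1,0,-0.4,0,255],
  [0,0,-0.3,0,255],
])

```text
t: 53.73
tcp_pos: [0.5069, -0.1291, 0.0173]
tool_rot: [0.045, 0.998, 0.008, -0.04]
force: [0.6, 0.5, -0.4]
finger_gap: 0.21
```

```bash
python3 hold.py 6; python3 st.py 507 -130.6 14|head -2
```

```text
t 54.03 tcp [ 507.  -129.    17.3] yaw_y 84.8 q6 -109.7 F [ 0.6 -0.1 -0. ] T [-0.05 -0.04  0.02] gap 17.8 tilt 4.67
toolz [-0.0788  0.0202 -0.9967]
[-0.4528  0.7245  1.7623 -0.0243  0.7348 -1.915 ] [ 0.0007 -0.0004  0.0008 -0.0008 -0.0005 -0.0009] [-1.000e-02 -4.287e+01 -8.010e+00 -4.000e-02  2.900e-01  0.000e+00]
t 54.03 tcp [ 507.  -129.    17.3] yaw_y 84.8 q6 -109.7 F [ 0.6 -0.1 -0. ] T [-0.05 -0.04  0.02] gap 17.8 tilt 4.67
d cm [-0.   -0.16 -0.33] toolz [-0.0788  0.0202 -0.9967]
```

Call:
jog_arm([
  [0,0,-0.25,0,255],
  [0,0,-0.1,0,255],
])

```text
t: 54.2
tcp_pos: [0.5074, -0.1292, 0.0139]
tool_rot: [0.045, 0.998, 0.008, -0.039]
force: [1.0, -0.1, 0.1]
finger_gap: 0.21
```

```bash
python3 hold.py 3|head -1
```

```text
t 54.35 tcp [ 507.4 -129.2   14. ] yaw_y 84.8 q6 -109.7 F [ 0.2 -0.4 -1.2] T [ 0.04 -0.02  0.02] gap 17.6 tilt 4.62
```

Call:
jog_arm([
  [0,0,0,0,170],
  [0,0,0,0,140],
  [0,0,0,0,140],
])

```text
t: 54.6
tcp_pos: [0.5075, -0.1292, 0.0141]
tool_rot: [0.045, 0.998, 0.008, -0.039]
force: [-0.7, -0.1, -0.6]
finger_gap: 0.452
```

```bash
python3 hold.py 3|head -1
```

```text
t 54.75 tcp [ 507.5 -129.2   14.1] yaw_y 84.8 q6 -109.7 F [ 0.  -1.1  0.2] T [ 0.01 -0.04  0.01] gap 38.4 tilt 4.61
```

Call:
jog_arm([
  [0,0,1.5,0,140],
  [0,0,2,0,100],
  [0,0,2,0,0],
  [0,0,2,0,0],
  [0,0,2,0,0],
])

```text
t: 55.17
tcp_pos: [0.5031, -0.1273, 0.1079]
tool_rot: [0.045, 0.998, 0.011, -0.045]
force: [0.7, 0.2, 0.0]
finger_gap: 0.986
```

```bash
python3 hold.py 8; python3 -c "
from h import *
s=snap('wrist','w7.png')"
```

```text
t 55.57 tcp [ 502.7 -127.1  106. ] yaw_y 84.8 q6 -110.1 F [-0.6  0.3 -0.2] T [ 0.   -0.03  0.02] gap 85.2 tilt 5.42
toolz [-0.0907  0.026  -0.9955]
[-0.4531  0.5745  1.721  -0.0202  0.9393 -1.9211] [-0.0003  0.0033 -0.0032  0.0031  0.0003 -0.0028] [ 2.000e-02 -4.064e+01 -1.192e+01 -4.000e-02  3.200e-01  0.000e+00]
```

View pics/w7.png

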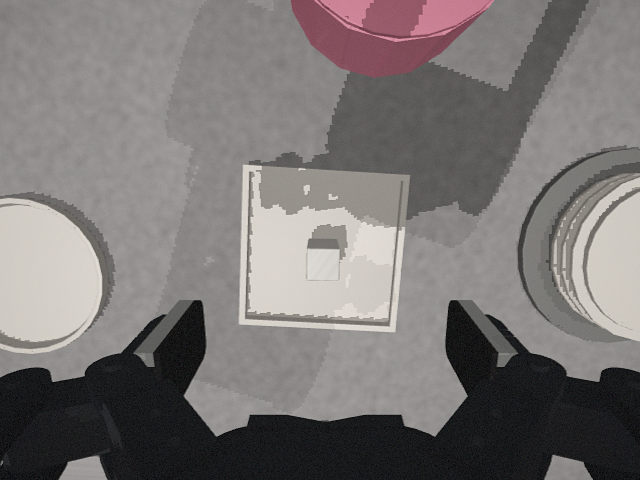

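A stands in the square tray at (323,262) in the wrist view. Back for B, with the jaws at yaw ≈100.5°.

Call:
jog_arm([
  [0.3,1.2,0.3,4,0],
  [0.5,2.2,0.3,4,0],
  [0.7,2.8,0.3,4,0],
  [0.7,2.8,0.3,3.5,0],
  [0.7,2.8,0,0,0],
  [0.7,2.8,0,0,0],
  [0.6,2.6,0,0,0],
  [0.4,1.7,0,0,0],
  [0.2,0.8,0,0,0],
])

```text
t: 56.37
tcp_pos: [0.5488, 0.0756, 0.1109]
tool_rot: [-0.093, 0.994, 0.006, -0.053]
force: [-0.1, 0.4, -0.6]
finger_gap: 0.998
```

```bash
python3 hold.py 10; python3 - <<'E'
from fit import *
s=snap('wrist','w8.png'); P=pts(s); z=P[...,2]
m=np.uint8((z>.06)&(z<.08)); m[345:]=0; m[:,:200]=0;m[:,450:]=0; m[:120]=0
n,l,st,ce=cv2.connectedComponentsWithStats(m)
for i in range(1,n):
    if st[i,4]<100: continue
    h=np.median(z[l==i]); print(st[i],ce[i].round(1),h.round(4),fit(s,l==i,h))
E
python3 st.py 552 78 50 100.5|head -2
```

```text
t 56.87 tcp [548.9  72.3 111.8] yaw_y 100.4 q6 -104.1 F [-0.1 -0.1 -0.6] T [ 0.02 -0.05  0.01] gap 85.0 tilt 6.04
toolz [-0.1052  0.0016 -0.9945]
[-0.0677  0.6065  1.6195 -0.0064  1.0208 -1.8172] [ 0.0064  0.0004 -0.0017  0.0027 -0.0012  0.0019] [ 3.000e-02 -4.295e+01 -1.309e+01 -2.000e-02  3.700e-01 -0.000e+00]
[ 318  253   37   40 1439] [335.7 272.6] 0.0708 [[552.1, 79.5], [21.7, 19.5], 10.2, [552.1, 79.3], 14.1]
t 56.92 tcp [548.9  72.4 111.8] yaw_y 100.4 q6 -104.1 F [-0.1 -0.  -0.7] T [-0.01 -0.06 -0.  ] gap 85.1 tilt 6.04
d cm [ 0.31  0.56 -6.18] dyaw 0.1
```

View pics/w8.png

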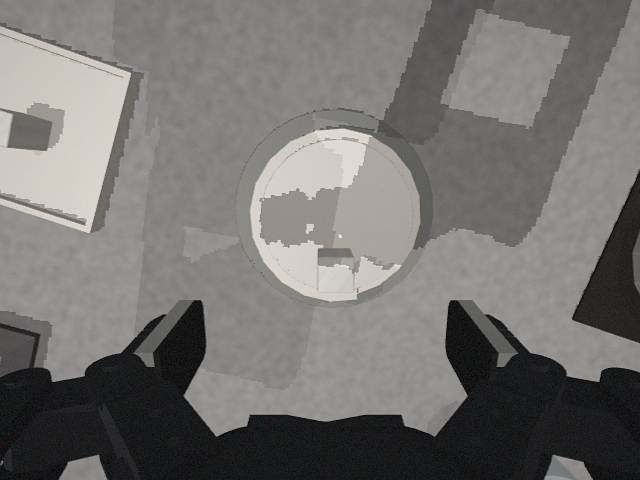

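Call:
jog_arm([
  [0,0.3,-1.2,0,0],
  [0,0.3,-2,0,0],
  [0,0,-1.6,0,0],
  [0,0,-0.8,0,0],
])

```text
t: 57.25
tcp_pos: [0.5515, 0.0776, 0.0551]
tool_rot: [-0.09, 0.995, 0.005, -0.048]
force: [-0.3, 0.0, -0.5]
finger_gap: 1.008
```

```bash
python3 hold.py 8; python3 st.py 550.5 79 47 100.3|head -2
```

```text
t 57.65 tcp [553.2  77.5  58. ] yaw_y 100.3 q6 -103.5 F [-0.4 -0.3  0.1] T [-0.01 -0.03  0.02] gap 85.1 tilt 5.34
toolz [-0.0931  0.0012 -0.9957]
[-0.0584  0.6886  1.6469 -0.0054  0.8992 -1.8059] [ 0.0025  0.0004  0.0032  0.0001 -0.0019 -0.0005] [-1.000e-02 -4.414e+01 -1.101e+01 -1.000e-02  3.300e-01  0.000e+00]
t 57.65 tcp [553.2  77.5  58. ] yaw_y 100.3 q6 -103.5 F [-0.4 -0.3  0.1] T [-0.01 -0.03  0.02] gap 85.1 tilt 5.34
d cm [-0.27  0.15 -1.1 ] dyaw 0.0
```

Call:
jog_arm([
  [-0.3,0.1,-0.7,0,0],
  [-0.2,0,-0.5,0,0],
])

```text
t: 57.82
tcp_pos: [0.5501, 0.0785, 0.0475]
tool_rot: [-0.09, 0.995, 0.004, -0.044]
force: [-0.2, 0.1, -0.1]
finger_gap: 1.002
```

```bash
python3 hold.py 5; python3 st.py 550.5 79 47 100.3|head -2
```

```text
t 58.07 tcp [550.2  78.3  47.4] yaw_y 100.3 q6 -103.4 F [ 0.3 -0.2 -0.4] T [ 0.02 -0.08  0.02] gap 85.2 tilt 5.06
toolz [-8.820e-02  9.000e-04 -9.961e-01]
[-0.0573  0.7013  1.6627 -0.0055  0.8658 -1.8045] [-0.0015 -0.0033 -0.0044  0.0025 -0.     -0.0006] [ 3.000e-02 -4.422e+01 -1.039e+01 -1.000e-02  3.200e-01  0.000e+00]
t 58.07 tcp [550.2  78.3  47.4] yaw_y 100.3 q6 -103.4 F [ 0.3 -0.2 -0.4] T [ 0.02 -0.08  0.02] gap 85.2 tilt 5.06
d cm [ 0.03  0.07 -0.04] dyaw 0.0
```

Call:
jog_arm([
  [0,0,0,0,150],
  [0,0,0,0,255],
  [0,0,0,0,255],
  [0,0,0,0,255],
  [0,0,0,0,255],
  [0,0,0,0,255],
  [0,0,0,0,255],
])

```text
t: 58.65
tcp_pos: [0.5511, 0.0783, 0.0482]
tool_rot: [-0.09, 0.995, 0.004, -0.043]
force: [0.7, 1.2, -0.3]
finger_gap: 0.19
```

```bash
python3 hold.py 3; python3 st.py 550.5 79 47 100.3|head -2
```

```text
t 58.8 tcp [551.1  78.4  48.1] yaw_y 100.3 q6 -103.4 F [-0.  -0.5  1.9] T [ 0.07  0.03 -0.04] gap 16.0 tilt 4.97
toolz [-0.0866  0.0011 -0.9962]
[-0.0573  0.7004  1.6615 -0.0051  0.8663 -1.8045] [-0.      0.0002  0.0004  0.0005 -0.0001 -0.0008] [ -0.13 -43.79 -10.5   -0.05   0.22  -0.  ]
t 58.8 tcp [551.1  78.4  48.1] yaw_y 100.3 q6 -103.4 F [-0.  -0.5  1.9] T [ 0.07  0.03 -0.04] gap 16.0 tilt 4.97
d cm [-0.06  0.06 -0.11] dyaw 0.0
```

Call:
jog_arm([
  [0,0,1,0,255],
  [0,0,2,0,255],
  [0,0,2,0,255],
  [0,0,1,0,255],
])

```text
t: 59.13
tcp_pos: [0.5482, 0.0783, 0.1083]
tool_rot: [-0.09, 0.995, 0.005, -0.047]
force: [0.9, 0.8, -1.1]
finger_gap: 0.186
```

```bash
python3 hold.py 5|head -1; python3 trays.py; python3 -c "
from h import *
snap('wrist','w9.png')"
```

```text
t 59.38 tcp [546.7  78.3 105.6] yaw_y 100.2 q6 -103.4 F [ 0.2 -0.2 -0.5] T [0.01 0.02 0.01] gap 16.3 tilt 5.63
[ 330  205   52   51 1982] [[506.9, -130.8], [111.9, 110.9], 81.1, [506.5, -130.9], 76.7]
[ 417  208   45   45 1574] [[505.2, -332.0], [106.3, 107.6], 88.5, [505.1, -331.8], 55.3]
```

View pics/w9.png

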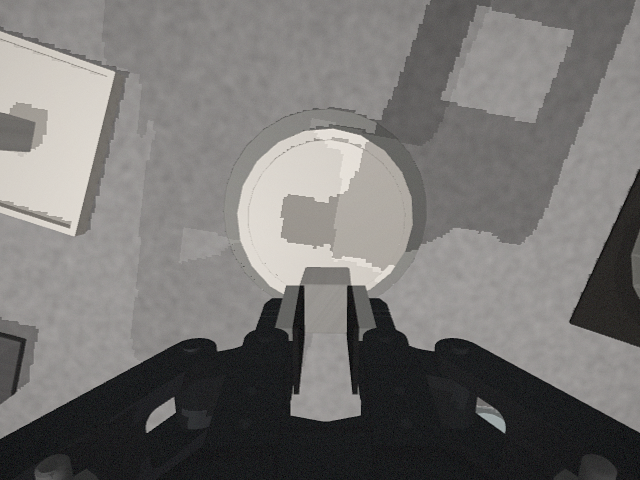

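B is held and the neck is empty, so there were only these two. Carrying B to the white dish at (505,−332).

Call:
jog_arm([
  [0,-1.5,0.4,0,255],
  [-0.1,-2.5,0.3,0,255],
  [-0.1,-3,0.2,0,255],
  [-0.2,-3,0.2,0,255],
  [-0.2,-3,0.1,0,255],
  [-0.2,-3,0.1,0,255],
  [-0.2,-3,0.1,0,255],
  [-0.2,-3,0.1,0,255],
  [-0.2,-2,0,0,255],
])

```text
t: 60.23
tcp_pos: [0.5259, -0.1649, 0.1118]
tool_rot: [-0.095, 0.994, 0.009, -0.057]
force: [0.6, -0.2, -0.9]
finger_gap: 0.189
```

```bash
python3 hold.py 6|head -1; python3 st.py 505 -332 100|head -2
```

```text
t 60.53 tcp [ 525.7 -160.8  111.9] yaw_y 100.9 q6 -126.4 F [ 0.2  1.  -1.3] T [ 0.06 -0.04  0.  ] gap 15.8 tilt 6.68
t 60.53 tcp [ 525.7 -160.8  111.9] yaw_y 100.9 q6 -126.4 F [ 0.2  1.  -1.3] T [ 0.06 -0.04  0.  ] gap 15.8 tilt 6.68
d cm [ -2.07 -17.12  -1.19] toolz [-0.116   0.008  -0.9932]
```

Call:
jog_arm([
  [-0.2,-1.5,0,-3,255],
  [-0.3,-2.5,0,-3,255],
  [-0.3,-3,0,-3,255],
  [-0.3,-3,0,-3,255],
  [-0.3,-3,0,-3,255],
  [-0.3,-2.5,0,-3,255],
  [-0.2,-1.5,0,-3,255],
])

```text
t: 61.12
tcp_pos: [0.5071, -0.319, 0.1108]
tool_rot: [0.082, 0.995, 0.024, -0.057]
force: [0.3, 0.1, -0.8]
finger_gap: 0.188
```

```bash
python3 hold.py 8|head -1; python3 st.py 505 -332 20|head -2; python3 trays.py
```

```text
t 61.52 tcp [ 506.9 -315.9  110.9] yaw_y 80.7 q6 -121.5 F [-0.2 -0.5 -0.3] T [ 0.03 -0.09  0.02] gap 15.9 tilt 7.18
t 61.52 tcp [ 506.9 -315.9  110.9] yaw_y 80.7 q6 -121.5 F [-0.2 -0.5 -0.3] T [ 0.03 -0.09  0.02] gap 15.9 tilt 7.18
d cm [-0.19 -1.61 -9.09] toolz [-0.1107  0.0579 -0.9922]
```

View pics/tr.png

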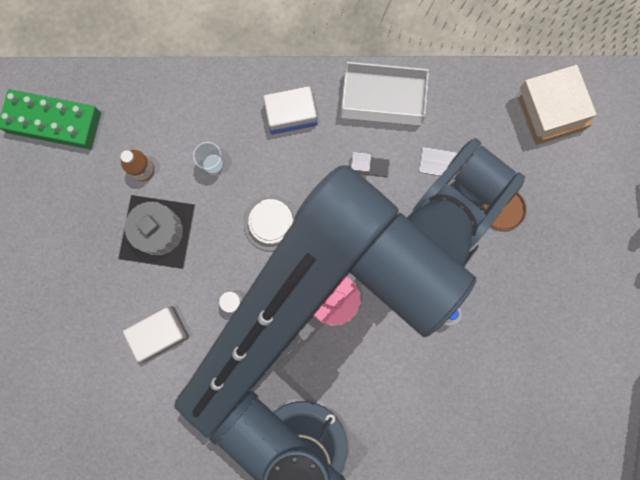

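The top view is blocked by the arm; it does show the cover upright on the mat at (152,228). I'll check the dish in the scene and wrist views.

```bash
python3 - <<'E'
from fit import *
s=snap('scene','s5.png'); g=s['img'].astype(int)
m=np.uint8((g.min(2)>150)&roi(180,340,250,380))
n,l,st,ce=cv2.connectedComponentsWithStats(m)
for i in range(1,n):
    if st[i,4]<150: continue
    print(st[i],ce[i].round(1),fit(s,l==i,.012))
s=snap('wrist','w10.png')
E
```

```text
[ 265  258   61   53 1656] [294.5 283.9] [[505.6, -125.2], [113.7, 112.7], 82.5, [505.1, -124.6], 77.0]
[327 313  13  21 162] [334.9 322.7] [[649.5, -137.2], [28.4, 53.6], 43.2, [658.1, -129.0], 26.9]
[ 207  322   48   35 1203] [231.4 339.5] [[513.5, -335.7], [108.1, 83.7], 52.3, [504.0, -328.7], 54.4]
[269 367  29  13 202] [284.8 375.1] [[658.3, -307.0], [61.8, 28.6], 44.8, [667.8, -316.6], 30.9]
```

View pics/s5.png

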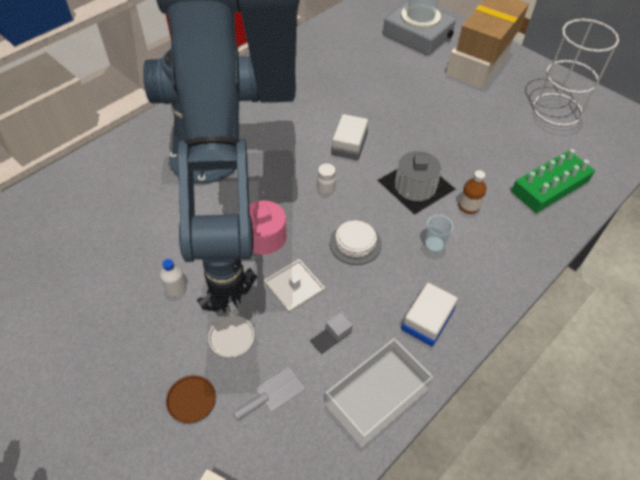

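View pics/w10.png

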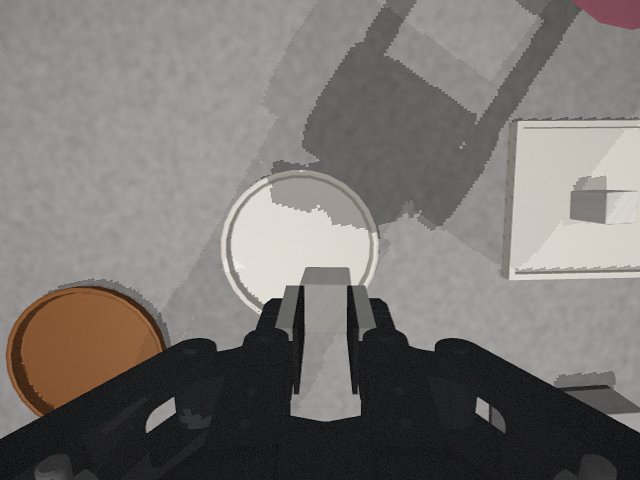

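The wrist view shows the white dish centred at about (300,248), with the brown one to the left at (85,355) left alone. The dish hasn't moved. Lowering B.

Call:
jog_arm([
  [-0.2,-0.8,-1,0,255],
  [-0.1,-0.5,-2,0,255],
  [-0.1,-0.2,-2,0,255],
  [0,0,-2,0,255],
  [0,0,-1,0,255],
])

```text
t: 62.08
tcp_pos: [0.5053, -0.3352, 0.0301]
tool_rot: [0.079, 0.995, 0.021, -0.053]
force: [-1.0, 0.4, -1.3]
finger_gap: 0.187
```

```bash
python3 hold.py 8|head -1; python3 st.py 504 -332 11|head -2; python3 - <<'E'
from h import *
s=snap('wrist','w11.png')
E
```

```text
t 62.48 tcp [ 507.4 -336.1   34. ] yaw_y 80.8 q6 -122.5 F [ 0.1 -0.2 -0.1] T [-0.06 -0.07  0.02] gap 16.2 tilt 6.24
t 62.48 tcp [ 507.4 -336.1   34. ] yaw_y 80.8 q6 -122.5 F [ 0.1 -0.2 -0.1] T [-0.06 -0.07  0.02] gap 16.2 tilt 6.24
d cm [-0.34  0.41 -2.3 ] toolz [-0.0987  0.0456 -0.9941]
```

View pics/w11.png

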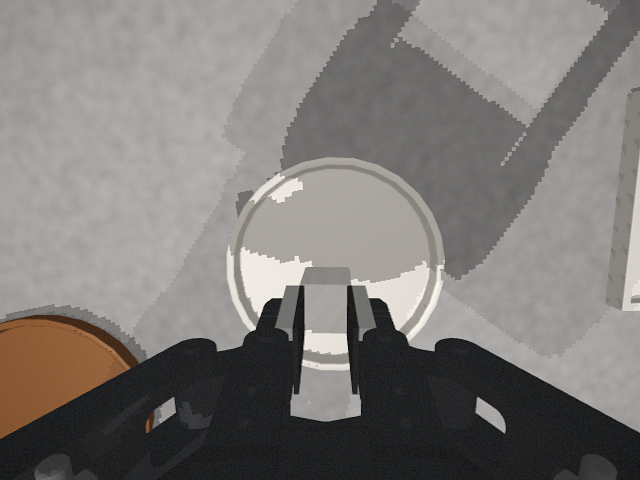

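Call:
jog_arm([
  [-0.2,0.2,-0.8,0,255],
  [-0.2,0.1,-0.8,0,255],
  [-0.1,0,-0.5,0,255],
])

```text
t: 62.78
tcp_pos: [0.5037, -0.334, 0.0145]
tool_rot: [0.079, 0.996, 0.017, -0.049]
force: [0.1, 0.3, -1.4]
finger_gap: 0.186
```

```bash
python3 hold.py 6|head -1; python3 st.py 504 -332 11|head -2
```

```text
t 63.08 tcp [ 504.4 -334.7   15.1] yaw_y 80.9 q6 -122.4 F [ 0.5  0.3 -0.8] T [-0.03 -0.15  0.02] gap 16.3 tilt 5.86
t 63.08 tcp [ 504.4 -334.7   15.1] yaw_y 80.9 q6 -122.4 F [ 0.5  0.3 -0.8] T [-0.03 -0.15  0.02] gap 16.3 tilt 5.86
d cm [-0.04  0.27 -0.41] toolz [-0.0936  0.0408 -0.9948]
```

Call:
jog_arm([
  [-0.1,0,-0.3,0,255],
  [0,0,-0.2,0,255],
])

```text
t: 63.25
tcp_pos: [0.504, -0.3353, 0.0106]
tool_rot: [0.079, 0.996, 0.016, -0.048]
force: [-0.9, -0.2, -0.3]
finger_gap: 0.192
```

```bash
python3 hold.py 4|head -1
```

```text
t 63.45 tcp [ 504.1 -335.3   10.6] yaw_y 80.9 q6 -122.4 F [-0.7  0.  -0.3] T [-0.01 -0.05  0.  ] gap 16.2 tilt 5.75
```

Call:
jog_arm([
  [0,0,0,0,170],
  [0,0,0,0,140],
  [0,0,0,0,140],
])

```text
t: 63.7
tcp_pos: [0.5043, -0.3354, 0.0109]
tool_rot: [0.079, 0.996, 0.016, -0.047]
force: [-0.3, 0.3, -0.3]
finger_gap: 0.453
```

```bash
python3 hold.py 3|head -1
```

```text
t 63.85 tcp [ 504.3 -335.4   10.9] yaw_y 80.9 q6 -122.4 F [-0.4 -0.6  0.2] T [-0.04 -0.02  0.02] gap 38.4 tilt 5.73
```

Call:
jog_arm([
  [0,0,1.5,0,140],
  [0,0,2,0,100],
  [0,0,3,0,0],
  [0,0,3,0,0],
  [0,0,3,0,0],
])

```text
t: 64.27
tcp_pos: [0.4986, -0.3304, 0.1319]
tool_rot: [0.079, 0.995, 0.022, -0.055]
force: [0.2, 0.0, 0.9]
finger_gap: 0.987
```

```bash
python3 hold.py 8|head -1; python3 -c "
from h import *
s=snap('wrist','w12.png')"
```

```text
t 64.67 tcp [ 498.4 -330.2  129.8] yaw_y 80.8 q6 -123.1 F [-0.2 -0.6  0.3] T [-0.   -0.   -0.01] gap 85.1 tilt 6.86
```

View pics/w12.png

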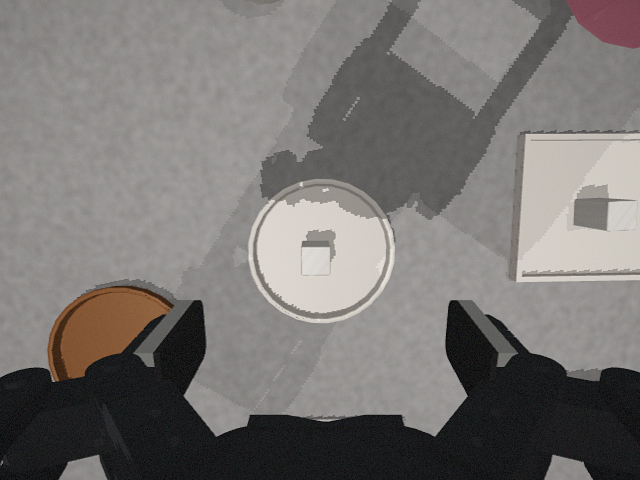

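B stands in the middle of the white dish at (316,260). I'll pull the arm back and make a final check.

Call:
jog_arm([
  [0,-1,2,0,0],
  [0,-3,2,0,0],
  [0,-3.5,1,0,0],
  [0,-3.5,1,0,0],
  [-0.5,-3.5,1,0,0],
  [-0.5,-3.5,0,0,0],
  [-1,-3,0,0,0],
  [0,-1,0,0,0],
])

```text
t: 65.38
tcp_pos: [0.4732, -0.55, 0.1929]
tool_rot: [0.075, 0.995, 0.03, -0.064]
force: [0.4, 0.2, 0.2]
finger_gap: 1.001
```

```bash
python3 hold.py 8|head -1; python3 trays.py; python3 - <<'E'
from fit import *
for k in range(2):
    s=snap('top','final%d.png'%k); P=pts(s); z=P[...,2]
r=roi(320,475,190,280)
m=np.uint8(r&(z>.022)&(z<.06)); n,l,st,ce=cv2.connectedComponentsWithStats(m)
for i in range(1,n):
    if st[i,4]>15: h=np.median(z[l==i]);print('blk',st[i],h.round(4),fit(s,l==i,h)[0])
m=roi(100,210,180,280)&(z>.065)&(z<.09); print('cover top',np.nanmedian(z[m]),fit(s,m,.081))
m2=roi(100,210,180,280)&(z>.098)&(z<.125); print('knob',np.nanmedian(z[m2]),fit(s,m2,.109))
p=P[m]; A=np.c_[p[:,:2],np.ones(len(p))]; c=np.linalg.lstsq(A,p[:,2],rcond=None)[0]; print('tilt',c[:2])
for n_,r in dict(amber=roi(115,160,140,185),beaker=roi(190,230,135,180),jar=roi(215,245,285,320),wash=roi(430,470,295,335)).items():
    print(n_,np.nanmax(z[r]).round(3))
snap('scene','finals.png')
E
```

```text
t 65.78 tcp [ 476.5 -543.   193.9] yaw_y 81.6 q6 -137.2 F [-0.3  0.8 -0.2] T [-0.09 -0.1   0.  ] gap 85.1 tilt 8.18
[ 330  205   52   48 1773] [[506.8, -130.7], [112.0, 110.8], 81.2, [507.0, -130.8], 76.6]
blk [352 223   9  10  80] 0.0387 [507.6, -130.3]
cover top 0.07983683216206261 [[505.2, 344.4], [118.6, 115.6], 46.0, [504.3, 345.1], 60.3]
knob 0.1078588678969925 [[504.7, 345.2], [39.0, 36.4], 42.3, [505.7, 345.3], 24.9]
tilt [0.0084064  0.01303576]
amber 0.135
beaker 0.092
jar 0.081
wash 0.741
```

View pics/final1.png

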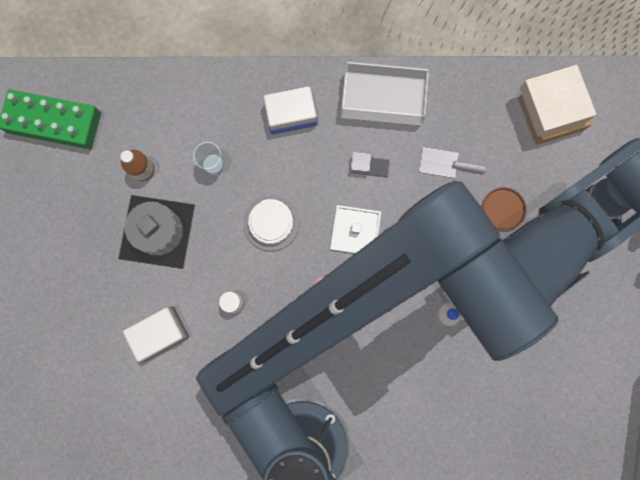

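View pics/finals.png

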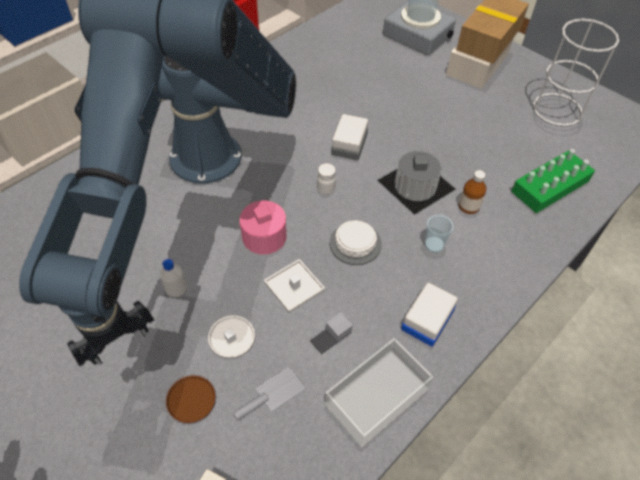

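The final views agree: cover upright and central on the mat (417,176 in the scene view), A in the tray (295,283), B in the dish (230,336), and all bystanders upright. Handing in.

```bash
python3 -c "
from station import *
print(sign_off(), sense()['t'])"
```

```text
the job is handed in; nothing more can be done
the job is handed in; nothing more can be done
```

The job is done and handed in, at about 66 s on the robot's clock (limit 210 s). I unscrewed the cover in three strokes, lifted it straight up and stood it upright on the mat. Only two spacers were under it: the 36 mm one (36.7 mm by wrist depth) is in the square tray and the 28 mm one (28.6 mm) is in the white dish.

**Last checks:**
- **Cover:** it stands about 5 mm from the mat centre. Its top reads 79.8 mm against 81 mm expected, and its tilt is about 0.015 rad.
- **Spacers:** the tall one reads 38.7 mm at the tray centre, against 40 mm expected. The top camera could not see the dish behind the arm, so the low one was confirmed only in the wrist and scene pictures, where it stands mid-dish.
- **Bystanders:** all four look upright in the scene view. The top view confirmed the height of three; the arm hid the wash bottle there.
- **Moves and grip:** neither tray moved and the grip never slackened.
- **Disagreements:** the top and wrist cameras differed by 2–4 mm on positions. The tool gradually leaned up to about 8° through drift during the moves, which I corrected partly and otherwise allowed for.

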